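# Load the covered griddle, set its timer to 725 and start it

## Task

Stand every copper sauce pot upright on the plate inside the griddle's well, then fold the red lid right down until it lies flat and shut over them. Roll the timer's three thumbwheels so that they show 7 2 5 from left to right, each digit centred at the top of its wheel, and only when the lid is shut and the time is set, press the green front end of the start paddle fully down so that its far end tips up. Leave the black dish, the burger press and the turner where they are.

Things in the scene. Friction and masses are not known exactly. Their poses are not given: they have to be found in the camera images.
- griddle: fixed compact electric griddle with a sunken cooking plate: a steel-walled open well, 240 (x) x 216 (y) mm outside, 72 mm high. Origin: centre of its underside on the bar; x points to the side away from the robot (at zero turn), y is the side that carries the lid hinge, z up. A heat dial on the front (-x) wall is only for show
- well (a point): centre of the cooking plate, the floor of the well, 12 mm above the bar; axes as the griddle's. The well is 210 (x) x 180 (y) mm inside and its walls rise 60 mm above this floor (15 mm thick on the x sides, 18 mm on the y sides)
- lid_hinge (a point): middle of the lid's hinge line, at 108 mm on the griddle's +y side and 74 mm above the bar; the hinge line runs along the griddle's x; axes as the griddle's
- lid (a joint): angle of the red griddle lid, rad: 0 = shut flat on the walls, 1.57 = standing upright on the griddle's +y rim, limit 1.95. The lid is a flat panel 236 (along hinge) x 216 x 10 mm, its underside starting at the hinge line, plus a black lip 100 mm long and 28 mm out at mid free edge. Stiff hinge: stays at any angle; 1 to 5 N at the free edge moves it
- lid_edge (a point): point on the lid's outer (upper when shut) face at the middle of the free edge, where the lip begins, 216 mm from the hinge line; it moves with the lid and its axes equal the griddle's when shut
- timer: fixed grey countdown timer box 100 (x) x 205 (y) x 50 mm high. Origin: centre of its underside; x points away from the robot at zero turn, y to the robot's left, z up. On top, from left (+y) to right: the white start paddle, then three white thumbwheels, standing 20 mm out of the box, 45 mm from centre to centre
- paddle (a joint): angle of the white start paddle, a seesaw 110 mm long (along the timer's x), 34 mm wide and 8 mm thick, pivoted at its middle 68 mm above the bar, at y = 75 mm in the timer's frame. -0.25 = front end (robot's side, green pad) fully up, 0 = level, +0.25 = front end fully down and far end (orange) tipped up: started. It stays where it is left; about 1.5 N at the end moves it
- paddle_front (a point): top face of the paddle on the green pad, 45 mm in front (-x) of its pivot; moves with the paddle
- wheel_left (a joint): angle of the left thumbwheel, rad: digit shown = angle / 0.6283 (0 to 9; end stops 0.15 rad beyond). It grows as the wheel's top rolls away from the robot (timer's +x). White, radius 24 mm, 22 mm wide, axis along the timer's y. It turns without clicks, stays where left, and is rolled by light friction on its top (about 1 N)
- left_top (a point): highest point of the left thumbwheel, 70 mm above the bar; fixed to the timer, axes as the timer's. Black numerals 0 to 9 run round the rim; the digit shown is the one here at the very top, in line with the red line on the box, upright for one who looks from the robot's side
- wheel_middle (a joint): angle of the middle thumbwheel, rad: digit shown = angle / 0.6283 (0 to 9; end stops 0.15 rad beyond). It grows as the wheel's top rolls away from the robot (timer's +x). White, radius 24 mm, 22 mm wide, axis along the timer's y. It turns without clicks, stays where left, and is rolled by light friction on its top (about 1 N)
- middle_top (a point): highest point of the middle thumbwheel, 70 mm above the bar; fixed to the timer, axes as the timer's. Black numerals 0 to 9 run round the rim; the digit shown is the one here at the very top, in line with the red line on the box, upright for one who looks from the robot's side
- wheel_right (a joint): angle of the right thumbwheel, rad: digit shown = angle / 0.6283 (0 to 9; end stops 0.15 rad beyond). It grows as the wheel's top rolls away from the robot (timer's +x). White, radius 24 mm, 22 mm wide, axis along the timer's y. It turns without clicks, stays where left, and is rolled by light friction on its top (about 1 N)
- right_top (a point): highest point of the right thumbwheel, 70 mm above the bar; fixed to the timer, axes as the timer's. Black numerals 0 to 9 run round the rim; the digit shown is the one here at the very top, in line with the red line on the box, upright for one who looks from the robot's side
- pot1: closed copper sauce pot, one solid piece: body 52 mm diameter, 34 mm high, with a black knob 16 mm across and 10 mm high on top; 180 g. Origin: centre of its underside, z up. May be absent
- pot2: closed copper sauce pot, one solid piece: body 52 mm diameter, 34 mm high, with a black knob 16 mm across and 10 mm high on top; 180 g. Origin: centre of its underside, z up. May be absent
- pot3: closed copper sauce pot, one solid piece: body 52 mm diameter, 34 mm high, with a black knob 16 mm across and 10 mm high on top; 180 g. Origin: centre of its underside, z up. May be absent
- pot4: closed copper sauce pot, one solid piece: body 52 mm diameter, 34 mm high, with a black knob 16 mm across and 10 mm high on top; 180 g. Origin: centre of its underside, z up. May be absent
- dish: bystander: black round dish, 76 mm across, 22 mm high; origin under its centre
- burger_press: bystander: steel burger press, foot 114 mm across, push handle up to 98 mm; origin under its centre
- turner: bystander: bamboo turner lying flat, 300 mm long along its x, handle to -x (x from -160 to 140 mm), blade 70 mm wide, up to 8 mm high; origin on its underside
Mind the look-alikes: they are no part of the job. What is shaped like the pot2 but pink or purple is not meant.

How it is judged:
On the way, in this order (a step that is already met when the one before it is completed fails the run):
1. every pot present stands upright on the plate in the well (x of pot1 in the frame of well between -0.088 and 0.088 m and y of pot1 in the frame of well between -0.073 and 0.073 m and z of pot1 in the frame of well between -0.012 and 0.012 m and angle between each of pot1, pot2, pot3, pot4's own z axis and vertical below 0.2 rad and x of pot2 in the frame of well between -0.088 and 0.088 m and y of pot2 in the frame of well between -0.073 and 0.073 m and z of pot2 in the frame of well between -0.012 and 0.012 m and x of pot3 in the frame of well between -0.088 and 0.088 m and y of pot3 in the frame of well between -0.073 and 0.073 m and z of pot3 in the frame of well between -0.012 and 0.012 m and x of pot4 in the frame of well between -0.088 and 0.088 m and y of pot4 in the frame of well between -0.073 and 0.073 m and z of pot4 in the frame of well between -0.012 and 0.012 m), for 0.2 s.
2. the lid is shut over the pots and the wheels show 7 2 5 (all of step 1 and value of joint lid below 0.06 rad and value of joint wheel_left between 4.2181 and 4.5781 rad and value of joint wheel_middle between 1.0766 and 1.4366 rad and value of joint wheel_right between 2.9615 and 3.3215 rad), for 0.2 s.
3. the front end of the start paddle is pressed down, far end up (value of joint paddle above 0.18 rad and value of joint lid below 0.06 rad and value of joint wheel_left between 4.2181 and 4.5781 rad and value of joint wheel_middle between 1.0766 and 1.4366 rad and value of joint wheel_right between 2.9615 and 3.3215 rad), for 0.2 s.
At the end, for the whole second after the job is handed in: every pot present stands upright (within 0.2 rad) on the plate within the well, the lid is shut (under 0.06 rad), the wheels read 7, 2, 5 within 0.18 rad (about 0.29 of a digit) and the paddle's front end is down (over 0.18 rad) (all of step 1 and all of step 3 and velocity of joint lid below 0.05 rad/s); the robot touches nothing.
It fails at once if the dish, the burger press or the turner is pushed more than 4 cm or tipped over (distance of any of dish, burger_press, turner from where it was at the start of the episode above 0.04 m or angle between any of dish, burger_press, turner's own z axis and vertical above 0.6 rad).
Of pot1, pot2, pot3, pot4 only 2 to 4 are there at a start; the rules pass over those that are not, and their reading is None.
At some moment in a run one of pot1, pot2, pot3, pot4 may be knocked a few centimetres aside while the robot is not near it.
It also fails if it takes over 210 s, if anything falls off the work surface, if the arm or the gripper's body presses on something with over 40 N, if the wrist force passes 120 N, or if a joint passes its speed limit or range.

## Robot

A 7-joint arm with a two-finger parallel gripper is mounted at the origin on the work surface. World frame = base frame: x ahead of the robot, y to its left, z up, the work surface at z = 0. Lengths are in m, angles in rad, forces in N, time in s.
With the tool pointing down it reaches from about 0.425 to 0.925 m from the base axis. Payload 6.8 kg.
Tool frame: the origin (TCP) lies midway between the tips of the shut fingers; the grasp point (between the pads) lies 19 mm behind it; z points along the fingers, y is the direction in which the jaws open and shut (so a half turn about z gives the same grasp; the last joint's range is limited). The gripper opens to 85 mm and grips with 20 to 120 N. Pads are 22 mm wide; open, the fingers measure 114 mm over their backs; the gripper's body (76 mm by 85 mm) begins 54 mm behind the grasp point. The pads swing forward as they close: fully open they stand 13 mm farther back than shut.
Start: joints at [1.15, 0.477, 0.022, 1.555, -0.011, 1.109, -0.083], TCP at [0.208, -0.642, 0.231] pointing down, gripper open.
Joint ranges: [-2.96, 2.96], [-0.34, 2.1], [-1.41, 1.46], [0.24, 2.44], [-1.37, 4.51], [0.17, 1.92], [-2.96, 2.96]. Speed limits (rad/s): [2.39, 2.39, 3.14, 3.14, 3.14, 3.14, 3.14].

## Interface

Orientations are given as a unit quaternion [w, x, y, z].
In Python, from station import * gives the robot as it stands. The module is installed in compiled form; this text tells all that it offers.
- The arm moves only by the tool jog_arm, never from a script. Its arguments are lists of equal length, an entry for each row: "dp": the shift along the tool's x, y, z in units of 25 mm (1.0 is 25 mm), a list of three; "angular": the turn, a rotation vector about the tool's x, y, z in units of 5 degrees (1.0 is 5 degrees), a list of three; "claw": the finger opening in mm, from 0 to 85.4. A call has exactly 5 rows; each row is the pose to reach, as a shift and turn from the pose commanded when the call began, along the tool's axes at that moment; what a row does not reach only later rows make up. A row lasts 1/10 s, in which the tool goes at most 50 mm and 8.59 degrees, less where a joint would pass 70% of its speed; a pose out of reach is approached as far as the arm can. A call with a gripper value outside its range is refused whole. The fingers move at their own pace and stop on an object; "grip_force" is the grip in N (left out, the last holds). Time passes only in rows, so rows that repeat a pose let the fingers close, or fill a call up. It gives the time, the measured TCP pose, the force and the opening at its end, in the units of the state.
- get_obs(): the state, without advancing time (a new reading comes with each control period).
- read_camera(name): name is "side" or "top"; returns a dict with "pixels" (400x640x3 uint8, blue, green, red), "camera_matrix" (3x3 intrinsics, pixels), "rvec" (rotation vector, rad) and "tvec" (3), from world to camera coordinates, as OpenCV has them. Camera axes: x right, y down, z forward; pixel columns grow to the right and rows downward; lengths in m; the calibration is good to about 2 mm. A picture is of the moment at which its call begins. There is no depth.
- hand_in(): hands the job in, once; it reports no verdict.
The state is a dict: "t": time; "q": joint angles; "joint_vel": joint speeds; "joint_torque": joint torques, N m; "eef_pos": TCP position; "tool_rot": TCP orientation; "contact_force": force on the tool from outside, world axes, zero at the start; "torque": the same for the moment, N m; "gripper_width": opening from 0.0 (shut) to 1.0 (fully open).
Only numpy, scipy, OpenCV 4.12 (cv2) and the standard library are available. Lean on these libraries where they do the work, as an engineer would, in place of code of your own. Each camera call takes 0.05 s, during which the arm holds its last target.

## Working session

There is one attempt and no reset: what is moved stays moved. The work goes in short steps, Python scripts to look and compute and a tool call to move; the robot and the scene stay as the last step left them, time stands still between calls to the robot, and variables do not carry over. Pictures are saved under pics/ and viewed, and the job is handed in when it is done.

Besides the shell and the picture viewer there is one more tool, called after "Request:" as name(argument=value, ...) on one line, values as JSON. jog_arm: Moves the arm, as the interface text tells. Its arguments: {"type":"object","properties":{"dp":{"type":"array","items":{"type":"array","items":{"type":"number"}}},"angular":{"type":"array","items":{"type":"array","items":{"type":"number"}}},"claw":{"type":"array","items":{"type":"number"}},"grip_force":{"type":"number"}},"required":["dp","angular","claw"]}

```bash
mkdir -p pics; ls; cat > h.py <<'E'
from station import *
import numpy as np, cv2
def snap(n,f):
    c=read_camera(n); cv2.imwrite(f'pics/{f}.png',c['pixels']); np.savez(f'pics/{f}.npz',**c); return c
def ray(c,u,v):
    R=cv2.Rodrigues(np.array(c['rvec'],float))[0]; t=np.array(c['tvec'],float).reshape(3)
    p=cv2.undistortPoints(np.array([[[u,v]]],float),np.array(c['camera_matrix'],float),None)[0,0]
    d=R.T@np.array([p[0],p[1],1]); return -R.T@t, d/np.linalg.norm(d)
def onz(c,u,v,z):
    o,d=ray(c,u,v); return o+d*(z-o[2])/d[2]
def tri(c1,p1,c2,p2):
    o1,d1=ray(c1,*p1);o2,d2=ray(c2,*p2)
    s=np.linalg.lstsq(np.c_[d1,-d2],o2-o1,rcond=None)[0]
    a=o1+d1*s[0];b=o2+d2*s[1]; return (a+b)/2,np.linalg.norm(a-b)
def proj(c,P):
    return cv2.projectPoints(np.array(P,float).reshape(-1,1,3),np.array(c['rvec'],float),np.array(c['tvec'],float),np.array(c['camera_matrix'],float),None)[0].reshape(-1,2)
def load(f): return dict(np.load(f'pics/{f}.npz'))
E
python3 - <<'E'
from h import *
for n in('side','top'):
    c=snap(n,n+'0'); print(n,c['camera_matrix'],ray(c,320,200))
print(get_obs())
E
```

```text
pics
side [[366.15338913   0.         319.3928991 ]
 [  0.         366.15338913 195.91634756]
 [  0.           0.           1.        ]] (array([ 0.38477146, -0.76832809,  0.76391317]), array([ 0.14341559,  0.71833543, -0.68075412]))
top [[388.52746767   0.         312.01600056]
 [  0.         388.52746767 201.6924395 ]
 [  0.           0.           1.        ]] (array([ 0.39184669, -0.00929048,  0.92853531]), array([ 0.18793683, -0.05761268, -0.98048994]))
{'t': 0.1, 'q': array([ 1.14991082,  0.4776779 ,  0.02231082,  1.55637176, -0.01149664,
        1.1093089 , -0.0831396 ]), 'joint_vel': array([-0.00078067, -0.0027066 ,  0.00142776, -0.00134519,  0.00063743,
        0.00143547,  0.00063196]), 'joint_torque': array([ 4.52857377e-03, -5.97758460e+01,  1.61365494e+00, -2.81952274e+01,
        1.28700395e-02,  4.98922658e-03,  3.33005653e-05]), 'eef_pos': array([ 0.20754233, -0.64172655,  0.23044074]), 'tool_rot': array([-7.99132911e-04,  9.87794448e-01,  1.55760897e-01, -1.79973204e-04]), 'contact_force': array([ 0.49975938, -0.07298104, -0.16127516]), 'torque': array([-0.03267344,  0.02724901,  0.01616956]), 'gripper_width': 0.9985760911624502}
```

View pics/side0.png

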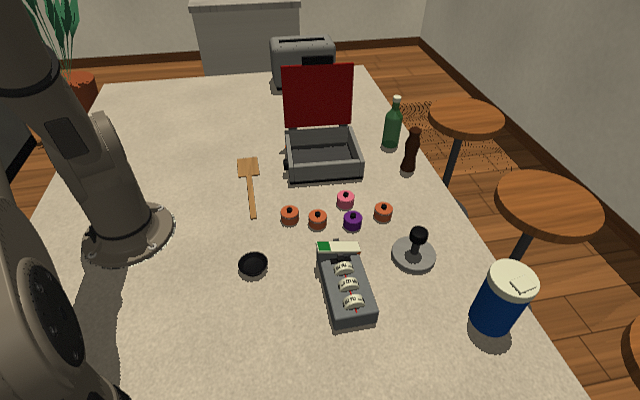

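View pics/top0.png

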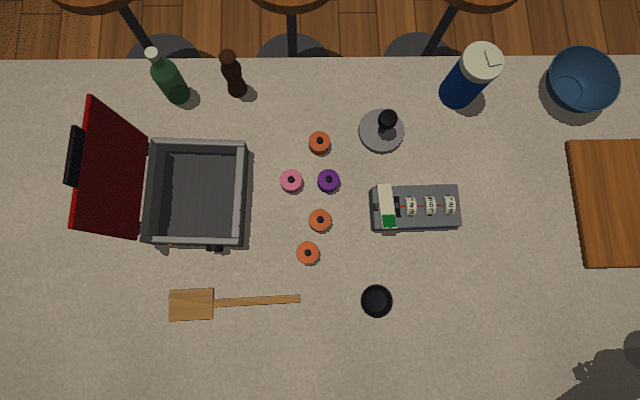

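The two views agree. Three copper pots are at top px (319,142), (320,220) and (308,253). The pink one (291,181) and the purple one (328,181) are look-alikes and not meant. The lid is open to the left (+y). I'll check an enlarged crop and then measure.

```bash
python3 - <<'E'
from h import *
t=load('top0');s=load('side0')
a=cv2.resize(t['pixels'][125:270,270:350],None,fx=4,fy=4,interpolation=cv2.INTER_CUBIC)
b=cv2.resize(s['pixels'][180:240,270:400],None,fx=3.6,fy=4,interpolation=cv2.INTER_CUBIC)
cv=np.zeros((580,790,3),np.uint8);cv[:580,:320]=a;cv[:240,322:322+468]=b
w=cv2.resize(t['pixels'][180:235,365:465],None,fx=4.6,fy=4.6,interpolation=cv2.INTER_CUBIC);cv[250:250+w.shape[0],322:322+460]=w[:, :460]
cv2.imwrite('pics/crop0.png',cv)
def blobs(c,lo,hi,amin=40):
    h=cv2.cvtColor(c['pixels'],cv2.COLOR_BGR2HSV)
    m=cv2.inRange(h,lo,hi); n,_,st,ce=cv2.connectedComponentsWithStats(m)
    return [(ce[i].round(1),st[i]) for i in range(1,n) if st[i][4]>amin]
for n,c in(('top',t),('side',s)):
    print(n)
    for ce,st in blobs(c,(5,130,100),(14,255,255)): print(ce,st,onz(c,*ce,.034).round(3))
E
```

```text
top
[39.9  6. ] [32  0 14 13 58] [1.078 0.63  0.034]
[83.5  2.1] [ 58   0  54   7 212] [1.089 0.523 0.034]
[202.9  24.9] [ 182    0   39   58 1308] [1.023 0.221 0.034]
[243.6  33. ] [223   0  37  58 840] [0.999 0.118 0.034]
[289.7   1.9] [265   0  51   6 184] [ 1.087 -0.     0.034]
[322.   26.8] [301   1  38  51 750] [ 1.015 -0.082  0.034]
[352.9   5.6] [339   0  28  12 211] [ 1.076 -0.164  0.034]
[394.3  20.4] [ 377    0   39   56 1024] [ 1.032 -0.27   0.034]
[420.9  17. ] [415   1  14  32 206] [ 1.042 -0.34   0.034]
[436.6  14.2] [432   1  13  29 123] [ 1.05  -0.382  0.034]
[491.9   1.8] [477   0  35   5 123] [ 1.086 -0.534  0.034]
[512.4  30. ] [ 492    0   41   55 1171] [ 1.003 -0.578  0.034]
[559.6  22.4] [552   0  16  49 192] [ 1.024 -0.708  0.034]
[586.9  22. ] [564   0  43  53 944] [ 1.025 -0.781  0.034]
[158.6  20.1] [151   7  17  28 240] [1.037 0.332 0.034]
[172.8  20.3] [169   7  10  28 128] [1.036 0.297 0.034]
[271.6  24.8] [262   8  25  38 399] [1.022 0.047 0.034]
[79.6 36.6] [  58   11   43   48 1123] [0.992 0.525 0.034]
[470.8  27.5] [462  11  19  34 273] [ 1.011 -0.46
[... 796 characters left out ...]
.442 -0.029  0.034]
side
[426.9  96.7] [ 335   46  170  133 7337] [1.106 0.553 0.034]
[133.7  72.8] [  61   60  144   33 2014] [-0.152  1.013  0.034]
[ 34.9 134.9] [ 28 126  13  17  56] [-0.404  0.522  0.034]
[521.2 198.6] [ 448  139  157  121 9215] [ 1.125 -0.099  0.034]
[ 32.3 180.5] [  10  145   46   74 1577] [-0.317  0.247  0.034]
[383.4 208.3] [375 202  18  13 148] [ 0.711 -0.065  0.034]
[289.2 211.6] [281 205  18  13 154] [ 0.444 -0.03   0.034]
[317.2 215.7] [309 209  18  13 156] [ 0.519 -0.06   0.034]
[580.6 292.9] [ 520  238  120  130 7299] [ 1.071 -0.415  0.034]
[593.8 355.2] [ 553  327   76   58 2420] [ 0.995 -0.548  0.034]
[613.9 389.9] [584 377  56  23 842] [ 0.984 -0.613  0.034]
```

View pics/crop0.png

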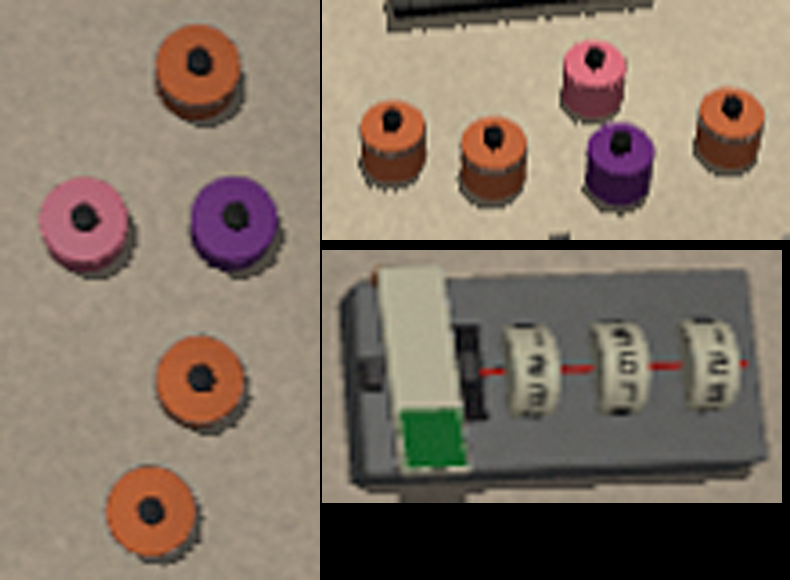

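The crop confirms three copper pots. The side and top rays, cast at 34 mm height, agree within 2 mm. Next I'll measure the griddle, timer, lid and digits.

```bash
python3 - <<'E'
from h import *
t=load('top0');s=load('side0')
cv=np.zeros((600,800,3),np.uint8)
a=cv2.resize(t['pixels'][90:260,60:260],None,fx=4,fy=3.5,interpolation=cv2.INTER_CUBIC);cv2.imwrite('pics/g_top.png',a)
b=cv2.resize(s['pixels'][55:190,270:370],None,fx=4,fy=4,interpolation=cv2.INTER_CUBIC)
d=cv2.resize(s['pixels'][235:335,310:385],None,fx=5,fy=5,interpolation=cv2.INTER_CUBIC)
cv[:540,:400]=b;cv[:500,405:780]=d;cv2.imwrite('pics/g_side.png',cv)
E
```

```text
(no output)
```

View pics/g_top.png

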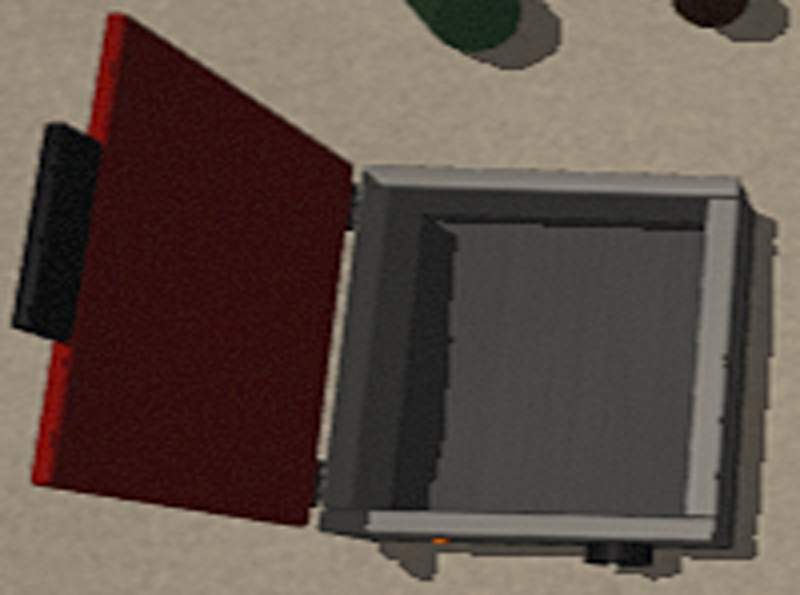

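View pics/g_side.png

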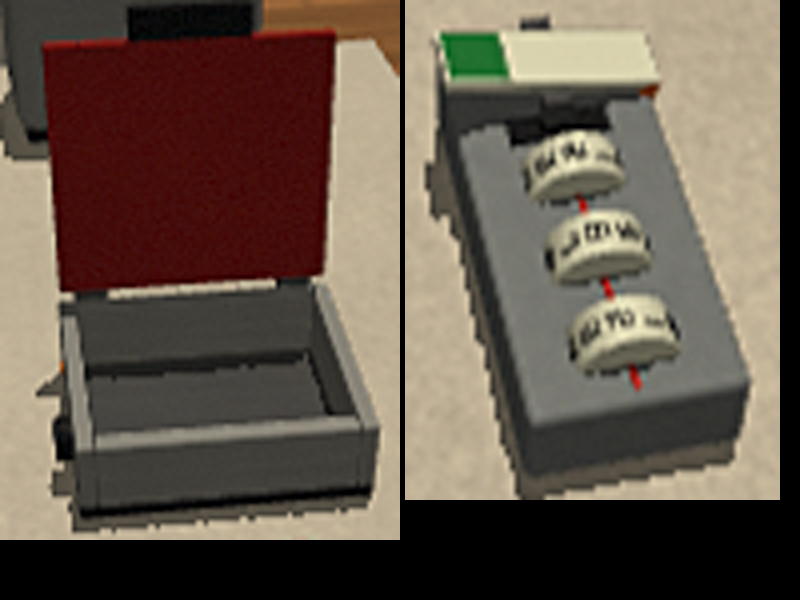

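```bash
python3 - <<'E'
from h import *
t=load('top0');s=load('side0')
T=lambda x,y:(60+x/4,90+y/3.5)
S=lambda x,y:(270+x/4,55+y/4)
pts={'+x-y':(T(740,180),S(378,427)),'-x-y':(T(716,540),S(78,447)),'lid top -x':(T(33,485),S(45,45)),'lid top +x':(T(110,14),S(335,32)),'lid bot -x':(T(308,524),S(62,290)),'lid bot +x':(T(352,165),S(323,272))}
for k,(a,b) in pts.items(): print(k,*tri(t,a,s,b), onz(t,*a,.072).round(3))
for k,a in {'+x+y':(365,167),'-x+y':(322,528)}.items(): print(k,onz(t,*T(*a),.072).round(4))
# timer: top crop scale 4.6 origin (365,180) offset (322,250)
C=lambda x,y:(365+(x-322)/4.6,180+(y-250)/4.6)
D=lambda x,y:(310+(x-405)/5,235+y/5)
for k,(a,b) in {'wl':((532,369),(575,150)),'wm':((621,367),(599,228)),'wr':((710,364),(624,318)),'pad front -y corner':((467,467),(445,80)),'pad front +y':((398,465),(437,33)),'far -y':((440,268),(657,82)),'far +y':((378,270),(640,33)),'box far -y':((745,270),(748,372)),'box near -y':((765,460),(530,425))}.items():
  print(k,*tri(t,C(*a),s,D(*b)))
o,d=ray(t,320,200)
E
```

```text
+x-y [0.69863879 0.10830787 0.07275161] 0.0036380329985286476 [0.697 0.108 0.072]
-x-y [0.4635113  0.12008178 0.07656827] 0.0047804828611417586 [0.461 0.121 0.072]
lid top -x [0.47882207 0.36350145 0.28865701] 0.004511974626066965 [0.505 0.49  0.072]
lid top +x [0.71278631 0.35147769 0.28752958] 0.0026017014028066484 [0.819 0.473 0.072]
lid bot -x [0.47811135 0.33724153 0.08161941] 0.0037425010824446553 [0.477 0.341 0.072]
lid bot +x [0.70922756 0.32496967 0.08220388] 0.003665640813796965 [0.711 0.329 0.072]
+x+y [0.7096 0.3215 0.072 ]
-x+y [0.4745 0.3335 0.072 ]
wl [ 0.54124556 -0.26513286  0.06977096] 0.005860486617165309
wm [ 0.54136658 -0.30939797  0.07020375] 0.006289981618491767
wr [ 0.54168416 -0.35473229  0.06814919] 0.005277363252575561
pad front -y corner [ 0.48934254 -0.22528929  0.08518481] 0.0009230778094409625
pad front +y [ 0.49150098 -0.1929553   0.08154347] 0.0008176179499273301
far -y [ 0.5941343  -0.22524333  0.05988375] 0.0031758160097710227
far +y [ 0.5938227  -0.19373846  0.06038499] 0.003505866683356741
box far -y [ 0.59108688 -0.38241159  0.05540811] 0.0037016542752107114
box near -y [ 0.4947135  -0.38567003  0.0486171 ] 0.0036849389195906745
```

```bash
cat >> h.py <<'E'
from scipy.spatial.transform import Rotation as Ro
def go(*wps):
    """wps: (x,y,z,yaw_deg of tool x); tool pointing down"""
    o=get_obs(); q=o['tool_rot']; R0=Ro.from_quat([q[1],q[2],q[3],q[0]]); p=np.array(o['eef_pos'])
    print('t',round(o['t'],2),'p',p.round(4),'yaw',np.degrees(np.arctan2(*R0.as_matrix()[1::-1,0])).round(1),'F',o['contact_force'].round(1),'w',round(o['gripper_width'],3))
    for w in wps:
        yaw=w[3]; Rt=Ro.from_euler('z',yaw,degrees=True)*Ro.from_quat([1,0,0,0])
        d=R0.inv().apply(np.array(w[:3])-p)/.025; a=np.degrees((R0.inv()*Rt).as_rotvec())/5
        print(w,'dp',d.round(2).tolist(),'ang',a.round(2).tolist(),'mm',np.linalg.norm(d*25).round())
E
python3 -c "
from h import *
go((.709,-.064,.2,-3))"
```

```text
t 0.1 p [ 0.2075 -0.6417  0.2304] yaw 17.9 F [ 0.5 -0.1 -0.2] w 0.999
(0.709, -0.064, 0.2, -3) dp [26.2, -15.81, 1.24] ang [-0.02, 0.0, 4.18] mm 766.0
```

Request:
jog_arm(dp=[[26.2, -15.8, 1.2], [26.2, -15.8, 1.2], [26.2, -15.8, 1.2], [26.2, -15.8, 1.2], [26.2, -15.8, 1.2]], angular=[[0, 0, 4.2], [0, 0, 4.2], [0, 0, 4.2], [0, 0, 4.2], [0, 0, 4.2]], claw=[85, 85, 85, 85, 85], grip_force=40)

```text
t: 0.6
eef_pos: [0.3725, -0.4518, 0.2212]
tool_rot: [-0.0, 1.0, -0.027, -0.0]
contact_force: [0.9, -0.8, 0.8]
gripper_width: 0.995
```

```bash
python3 -c "
from h import *
go((.709,-.064,.2,-3))"
```

```text
t 0.6 p [ 0.3725 -0.4518  0.2212] yaw -3.1 F [ 0.9 -0.8  0.8] w 0.995
(0.709, -0.064, 0.2, -3) dp [12.61, -16.21, 0.85] ang [-0.0, 0.0, -0.02] mm 514.0
```

Request:
jog_arm(dp=[[12.6, -16.2, 0.8], [12.6, -16.2, 0.8], [12.6, -16.2, 0.8], [12.6, -16.2, 0.8], [12.6, -16.2, 0.8]], angular=[[0, 0, 0], [0, 0, 0], [0, 0, 0], [0, 0, 0], [0, 0, 0]], claw=[85, 85, 85, 85, 85])

```text
t: 1.1
eef_pos: [0.5361, -0.2633, 0.2115]
tool_rot: [-0.0, 1.0, -0.027, -0.0]
contact_force: [0.8, -1.2, -1.0]
gripper_width: 0.996
```

```bash
python3 -c "
from h import *
go((.709,-.064,.2,-3))"
```

```text
t 1.1 p [ 0.5361 -0.2633  0.2115] yaw -3.1 F [ 0.8 -1.2 -1. ] w 0.996
(0.709, -0.064, 0.2, -3) dp [6.48, -8.33, 0.46] ang [-0.0, 0.01, -0.02] mm 264.0
```

Request:
jog_arm(dp=[[6.5, -8.3, 0.45], [6.5, -8.3, 0.45], [6.5, -8.3, 0.45], [6.5, -8.3, 0.45], [6.5, -8.3, 0.45]], angular=[[0, 0, 0], [0, 0, 0], [0, 0, 0], [0, 0, 0], [0, 0, 0]], claw=[85, 85, 85, 85, 85])

```text
t: 1.6
eef_pos: [0.7005, -0.0753, 0.2006]
tool_rot: [0.0, 1.0, -0.027, -0.0]
contact_force: [0.1, -0.6, 0.5]
gripper_width: 0.995
```

```bash
python3 - <<'E'
from h import *
snap('top','top1');snap('side','side1')
go((.709,-.064,.055,-3),(.709,-.064,.007,-3))
E
```

```text
t 1.7 p [ 0.7026 -0.0667  0.1997] yaw -2.5 F [0.5 0.8 0.1] w 0.992
(0.709, -0.064, 0.055, -3) dp [0.25, -0.09, 5.79] ang [-0.07, -0.0, 0.11] mm 145.0
(0.709, -0.064, 0.007, -3) dp [0.25, -0.07, 7.71] ang [-0.07, -0.0, 0.11] mm 193.0
```

View pics/side1.png

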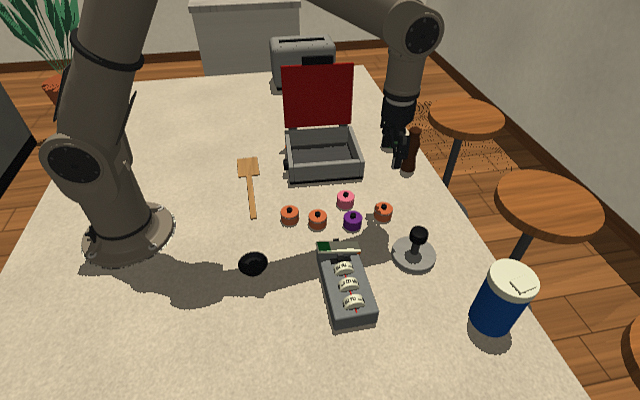

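Request:
jog_arm(dp=[[0.25, -0.1, 2], [0.25, -0.1, 4], [0.25, -0.1, 5.6], [0.25, -0.1, 5.6], [0.25, -0.1, 5.6]], angular=[[0, 0, 0], [0, 0, 0], [0, 0, 0], [0, 0, 0], [0, 0, 0]], claw=[85, 85, 85, 85, 85])

```text
t: 2.2
eef_pos: [0.7058, -0.0749, 0.0612]
tool_rot: [-0.0, 1.0, -0.027, -0.001]
contact_force: [0.1, -0.0, 1.3]
gripper_width: 0.994
```

```bash
python3 - <<'E'
from h import *
go((.709,-.064,.007,-3))
E
```

```text
t 2.2 p [ 0.7058 -0.0749  0.0612] yaw -3.1 F [ 0.1 -0.   1.3] w 0.994
(0.709, -0.064, 0.007, -3) dp [0.11, -0.44, 2.17] ang [0.0, 0.01, -0.02] mm 55.0
```

Request:
jog_arm(dp=[[0.12, -0.44, 0], [0.12, -0.44, 0.3], [0.12, -0.44, 1.2], [0.12, -0.44, 2.15], [0.12, -0.44, 2.15]], angular=[[0, 0, 0], [0, 0, 0], [0, 0, 0], [0, 0, 0], [0, 0, 0]], claw=[85, 85, 85, 85, 85])

```text
t: 2.7
eef_pos: [0.7079, -0.0633, 0.0054]
tool_rot: [-0.0, 1.0, -0.026, -0.002]
contact_force: [-0.0, -0.1, 0.6]
gripper_width: 0.999
```

```bash
python3 - <<'E'
from h import *
go((.709,-.064,.007,-3))
E
```

```text
t 2.7 p [ 0.7079 -0.0633  0.0054] yaw -3.0 F [-0.  -0.1  0.6] w 0.999
(0.709, -0.064, 0.007, -3) dp [0.04, 0.03, -0.06] ang [-0.0, 0.04, -0.01] mm 2.0
```

Request:
jog_arm(dp=[[0, 0, -0.04], [0, 0, -0.04], [0, 0, -0.04], [0, 0, -0.04], [0, 0, -0.04]], angular=[[0, 0, 0], [0, 0, 0], [0, 0, 0], [0, 0, 0], [0, 0, 0]], claw=[40, 40, 40, 40, 40])

```text
t: 3.2
eef_pos: [0.7113, -0.064, 0.0108]
tool_rot: [-0.0, 1.0, -0.027, 0.002]
contact_force: [-1.7, -0.6, 6.2]
gripper_width: 0.592
```

Request:
jog_arm(dp=[[0, 0, 0], [0, 0, 0], [0, 0, -1], [0, 0, -3], [0, 0, -4]], angular=[[0, 0, 0], [0, 0, 0], [0, 0, 0], [0, 0, 0], [0, 0, 0]], claw=[40, 40, 40, 40, 40])

```text
t: 3.7
eef_pos: [0.7114, -0.064, 0.1128]
tool_rot: [-0.0, 1.0, -0.027, 0.003]
contact_force: [0.8, -0.6, -0.9]
gripper_width: 0.592
```

```bash
python3 - <<'E'
from h import *
snap('side','side2')
go((.648,.218,.14,-3),(.648,.218,.021,-3))
E
```

```text
t 3.75 p [ 0.7136 -0.0642  0.1168] yaw -3.1 F [1.7 0.9 1.3] w 0.591
(0.648, 0.218, 0.14, -3) dp [-3.22, -11.13, -0.96] ang [-0.0, -0.12, -0.02] mm 291.0
(0.648, 0.218, 0.021, -3) dp [-3.27, -11.13, 3.8] ang [-0.0, -0.12, -0.02] mm 305.0
```

View pics/side2.png

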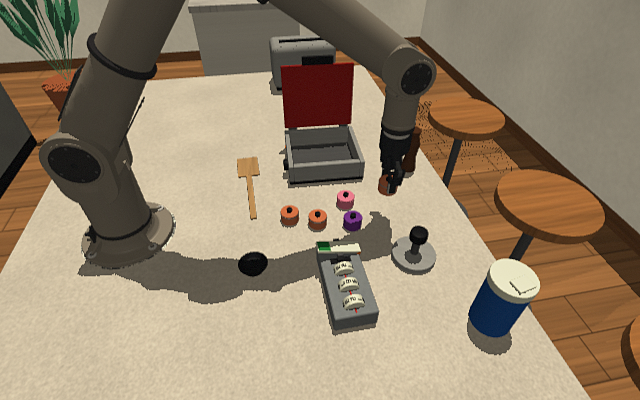

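Request:
jog_arm(dp=[[-1, -2, -1], [-3.2, -11.1, -1.1], [-3.2, -11.1, -1.1], [-3.2, -11.1, -1.1], [-3.2, -11.1, -1.1]], angular=[[0, 0, 0], [0, 0, 0], [0, 0, 0], [0, 0, 0], [0, 0, 0]], claw=[40, 40, 40, 40, 40])

```text
t: 4.25
eef_pos: [0.6524, 0.1758, 0.1351]
tool_rot: [-0.0, 1.0, -0.027, 0.0]
contact_force: [1.3, 0.7, -1.1]
gripper_width: 0.593
```

```bash
python3 - <<'E'
from h import *
go((.648,.218,.14,-3))
E
```

```text
t 4.25 p [0.6524 0.1758 0.1351] yaw -3.1 F [ 1.3  0.7 -1.1] w 0.593
(0.648, 0.218, 0.14, -3) dp [-0.27, -1.67, -0.2] ang [-0.0, -0.01, -0.02] mm 43.0
```

Request:
jog_arm(dp=[[-0.25, -1.67, -0.2], [-0.25, -1.67, -0.2], [-0.25, -1.67, 1], [-0.25, -1.67, 2.3], [-0.25, -1.67, 2.3]], angular=[[0, 0, 0], [0, 0, 0], [0, 0, 0], [0, 0, 0], [0, 0, 0]], claw=[40, 40, 40, 40, 40])

```text
t: 4.75
eef_pos: [0.6457, 0.2144, 0.0726]
tool_rot: [0.002, 1.0, -0.027, -0.004]
contact_force: [-1.8, -1.6, -1.9]
gripper_width: 0.594
```

```bash
python3 - <<'E'
from h import *
snap('top','top3')
go((.648,.218,.025,-3))
E
```

```text
t 4.8 p [0.6473 0.2151 0.0752] yaw -3.1 F [ 0.8 -0.6 -0.9] w 0.598
(0.648, 0.218, 0.025, -3) dp [0.03, -0.12, 2.01] ang [0.03, 0.05, -0.02] mm 50.0
```

View pics/top3.png

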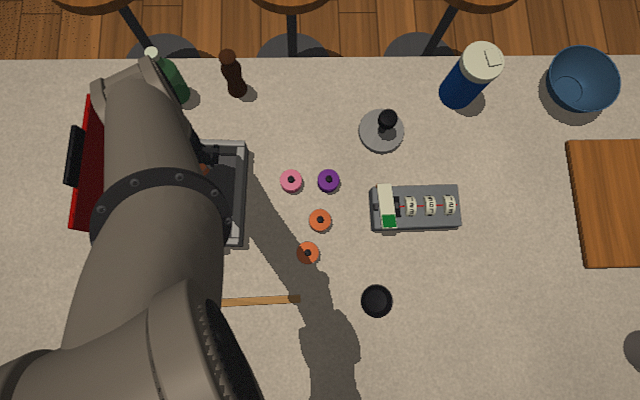

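Request:
jog_arm(dp=[[0, -0.1, 1], [0, -0.1, 1.8], [0, -0.1, 2.0], [0, -0.1, 2.0], [0, -0.1, 2.0]], angular=[[0, 0, 0], [0, 0, 0], [0, 0, 0], [0, 0, 0], [0, 0, 0]], claw=[40, 40, 40, 40, 40])

```text
t: 5.3
eef_pos: [0.6505, 0.2189, 0.029]
tool_rot: [-0.001, 1.0, -0.027, 0.001]
contact_force: [-1.0, -0.6, -1.2]
gripper_width: 0.594
```

```bash
python3 - <<'E'
from h import *
go((.648,.218,.023,-3))
E
```

```text
t 5.3 p [0.6505 0.2189 0.029 ] yaw -3.1 F [-1.  -0.6 -1.2] w 0.594
(0.648, 0.218, 0.023, -3) dp [-0.1, 0.04, 0.24] ang [-0.01, -0.03, -0.02] mm 7.0
```

Lower 5 mm more, then release.

Request:
jog_arm(dp=[[-0.1, 0, 0.2], [-0.1, 0, 0.22], [-0.1, 0, 0.22], [-0.1, 0, 0.22], [-0.1, 0, 0.22]], angular=[[0, 0, 0], [0, 0, 0], [0, 0, 0], [0, 0, 0], [0, 0, 0]], claw=[40, 40, 40, 70, 70])

```text
t: 5.8
eef_pos: [0.6467, 0.2187, 0.0215]
tool_rot: [0.0, 1.0, -0.027, -0.0]
contact_force: [0.1, -0.4, -0.3]
gripper_width: 0.819
```

Request:
jog_arm(dp=[[0, 0, 0], [0, 0, -0.5], [0, 0, -2], [0, 0, -4], [0, 0, -6]], angular=[[0, 0, 0], [0, 0, 0], [0, 0, 0], [0, 0, 0], [0, 0, 0]], claw=[72, 72, 72, 72, 72])

```text
t: 6.3
eef_pos: [0.6463, 0.2186, 0.1736]
tool_rot: [0.0, 1.0, -0.027, -0.0]
contact_force: [1.0, 0.2, 0.9]
gripper_width: 0.848
```

```bash
python3 - <<'E'
from h import *
snap('side','side4')
go((.517,-.060,.12,-3))
E
```

```text
t 6.35 p [0.6511 0.2206 0.1841] yaw -3.1 F [2.9 1.3 6.7] w 0.844
(0.517, -0.06, 0.12, -3) dp [-4.78, 11.51, 2.44] ang [-0.07, -0.14, -0.02] mm 318.0
```

View pics/side4.png

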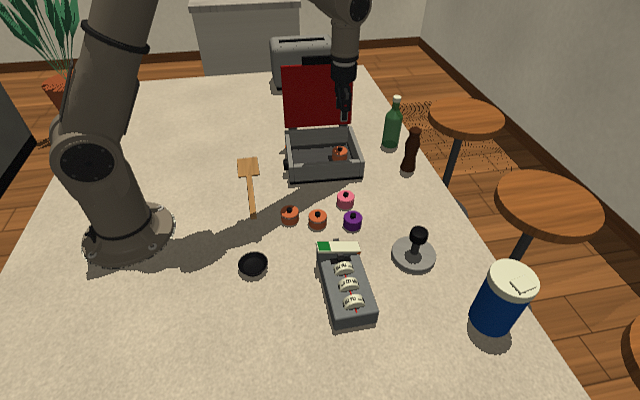

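The first pot stands in the well, at px (341,152). Now pot B.

Request:
jog_arm(dp=[[-4.8, 11.5, 0], [-4.8, 11.5, 0], [-4.8, 11.5, 0], [-4.8, 11.5, 0], [-4.8, 11.5, 0]], angular=[[0, 0, 0], [0, 0, 0], [0, 0, 0], [0, 0, 0], [0, 0, 0]], claw=[85, 85, 85, 85, 85])

```text
t: 6.85
eef_pos: [0.5373, -0.0081, 0.1724]
tool_rot: [0.0, 1.0, -0.027, 0.001]
contact_force: [1.3, -0.9, 0.6]
gripper_width: 0.996
```

```bash
python3 - <<'E'
from h import *
go((.517,-.060,.08,-3))
E
```

```text
t 6.85 p [ 0.5373 -0.0081  0.1724] yaw -3.1 F [ 1.3 -0.9  0.6] w 0.996
(0.517, -0.06, 0.08, -3) dp [-0.7, 2.12, 3.69] ang [-0.0, -0.02, -0.02] mm 108.0
```

Request:
jog_arm(dp=[[-0.7, 2.1, 0], [-0.7, 2.1, 2], [-0.7, 2.1, 3.7], [-0.7, 2.1, 3.7], [-0.7, 2.1, 3.7]], angular=[[0, 0, 0], [0, 0, 0], [0, 0, 0], [0, 0, 0], [0, 0, 0]], claw=[85, 85, 85, 85, 85])

```text
t: 7.35
eef_pos: [0.5181, -0.0576, 0.0798]
tool_rot: [-0.0, 1.0, -0.027, -0.0]
contact_force: [0.7, 0.4, 0.5]
gripper_width: 0.996
```

```bash
python3 - <<'E'
from h import *
go((.517,-.060,.011,-3))
c=snap('side','side5')
h=cv2.cvtColor(c['pixels'],cv2.COLOR_BGR2HSV)
m=cv2.inRange(h,(5,130,100),(14,255,255)); n,_,st,ce=cv2.connectedComponentsWithStats(m)
for i in range(1,n):
    if 40<st[i][4]<300: print(ce[i].round(1),st[i],onz(c,*ce[i],.034).round(3))
go((.517,-.060,.011,-3))
E
```

```text
t 7.35 p [ 0.5181 -0.0576  0.0798] yaw -3.1 F [0.7 0.4 0.5] w 0.996
(0.517, -0.06, 0.011, -3) dp [-0.04, 0.1, 2.75] ang [-0.0, 0.01, -0.01] mm 69.0
[339.5 150.5] [333 146  14  10  95] [0.651 0.235 0.034]
[289.2 211.6] [281 205  18  13 154] [ 0.444 -0.03   0.034]
[322.9 215.1] [320 211   7   9  47] [ 0.535 -0.061  0.034]
t 7.4 p [ 0.5193 -0.0574  0.0808] yaw -3.0 F [1.  0.8 0.2] w 0.993
(0.517, -0.06, 0.011, -3) dp [-0.09, 0.11, 2.79] ang [-0.0, -0.03, -0.01] mm 70.0
```

Request:
jog_arm(dp=[[-0.05, 0.1, 1], [-0.05, 0.1, 2.2], [-0.05, 0.1, 2.75], [-0.05, 0.1, 2.75], [-0.05, 0.1, 2.75]], angular=[[0, 0, 0], [0, 0, 0], [0, 0, 0], [0, 0, 0], [0, 0, 0]], claw=[85, 85, 85, 85, 85])

```text
t: 7.9
eef_pos: [0.5177, -0.0601, 0.0117]
tool_rot: [-0.0, 1.0, -0.027, 0.001]
contact_force: [0.4, -0.6, 0.5]
gripper_width: 0.994
```

Request:
jog_arm(dp=[[0, 0, 0], [0, 0, 0], [0, 0, 0], [0, 0, 0], [0, 0, 0]], angular=[[0, 0, 0], [0, 0, 0], [0, 0, 0], [0, 0, 0], [0, 0, 0]], claw=[40, 40, 40, 40, 40])

```text
t: 8.4
eef_pos: [0.5174, -0.0603, 0.0116]
tool_rot: [-0.0, 1.0, -0.027, 0.001]
contact_force: [-1.7, -0.5, 7.4]
gripper_width: 0.596
```

Request:
jog_arm(dp=[[0, 0, 0], [0, 0, 0], [0, 0, -1], [0, 0, -3], [0, 0, -5]], angular=[[0, 0, 0], [0, 0, 0], [0, 0, 0], [0, 0, 0], [0, 0, 0]], claw=[40, 40, 40, 40, 40])

```text
t: 8.9
eef_pos: [0.5154, -0.0603, 0.1364]
tool_rot: [-0.0, 1.0, -0.027, -0.001]
contact_force: [2.0, -0.8, -2.2]
gripper_width: 0.591
```

```bash
python3 - <<'E'
from h import *
go((.586,.221,.14,-3))
E
```

```text
t 8.9 p [ 0.5154 -0.0603  0.1364] yaw -3.1 F [ 2.  -0.8 -2.2] w 0.591
(0.586, 0.221, 0.14, -3) dp [2.22, -11.39, -0.15] ang [-0.0, 0.03, -0.02] mm 290.0
```

Request:
jog_arm(dp=[[2.2, -11.4, -0.3], [2.2, -11.4, -0.3], [2.2, -11.4, -0.3], [2.2, -11.4, -0.3], [2.2, -11.4, -0.3]], angular=[[0, 0, 0], [0, 0, 0], [0, 0, 0], [0, 0, 0], [0, 0, 0]], claw=[40, 40, 40, 40, 40])

```text
t: 9.4
eef_pos: [0.577, 0.1839, 0.1422]
tool_rot: [0.0, 1.0, -0.027, 0.0]
contact_force: [1.3, -0.4, -2.0]
gripper_width: 0.592
```

```bash
python3 - <<'E'
from h import *
go((.586,.221,.14,-3))
E
```

```text
t 9.4 p [0.577  0.1839 0.1422] yaw -3.1 F [ 1.3 -0.4 -2. ] w 0.592
(0.586, 0.221, 0.14, -3) dp [0.28, -1.5, 0.09] ang [0.0, -0.0, -0.02] mm 38.0
```

Request:
jog_arm(dp=[[0.22, -1.5, 0], [0.22, -1.5, 0], [0.22, -1.5, 1], [0.22, -1.5, 2.6], [0.22, -1.5, 2.6]], angular=[[0, 0, 0], [0, 0, 0], [0, 0, 0], [0, 0, 0], [0, 0, 0]], claw=[40, 40, 40, 40, 40])

```text
t: 9.9
eef_pos: [0.5804, 0.2168, 0.0721]
tool_rot: [0.002, 1.0, -0.027, -0.005]
contact_force: [-0.8, -0.3, -2.2]
gripper_width: 0.59
```

Request:
jog_arm(dp=[[0, 0, 0], [0, 0, 0], [0, 0, 0.5], [0, 0, 1.2], [0, 0, 1.2]], angular=[[0, 0, 0], [0, 0, 0], [0, 0, 0], [0, 0, 0], [0, 0, 0]], claw=[40, 40, 40, 40, 40])

```text
t: 10.4
eef_pos: [0.5833, 0.2186, 0.0453]
tool_rot: [0.001, 1.0, -0.027, -0.001]
contact_force: [0.3, -0.9, -2.0]
gripper_width: 0.592
```

```bash
python3 - <<'E'
from h import *
go((.584,.221,.0235,-3))
E
```

```text
t 10.4 p [0.5833 0.2186 0.0453] yaw -3.1 F [ 0.3 -0.9 -2. ] w 0.592
(0.584, 0.221, 0.0235, -3) dp [0.03, -0.1, 0.87] ang [0.02, 0.03, -0.02] mm 22.0
```

Request:
jog_arm(dp=[[0, 0, 0.5], [0, 0, 0.85], [0, 0, 0.88], [0, 0, 0.88], [0, 0, 0.88]], angular=[[0, 0, 0], [0, 0, 0], [0, 0, 0], [0, 0, 0], [0, 0, 0]], claw=[40, 40, 40, 40, 70])

```text
t: 10.9
eef_pos: [0.5848, 0.2195, 0.0252]
tool_rot: [-0.0, 1.0, -0.027, 0.0]
contact_force: [0.2, -0.7, 0.2]
gripper_width: 0.75
```

Request:
jog_arm(dp=[[0, 0, 0], [0, 0, 0], [0, 0, -2], [0, 0, -4], [0, 0, -6]], angular=[[0, 0, 0], [0, 0, 0], [0, 0, 0], [0, 0, 0], [0, 0, 0]], claw=[72, 72, 72, 72, 72])

```text
t: 11.4
eef_pos: [0.5842, 0.2192, 0.1766]
tool_rot: [0.0, 1.0, -0.027, -0.0]
contact_force: [1.3, 0.7, 0.4]
gripper_width: 0.845
```

```bash
python3 - <<'E'
from h import *
c=snap('side','side6')
h=cv2.cvtColor(c['pixels'],cv2.COLOR_BGR2HSV)
m=cv2.inRange(h,(5,130,100),(14,255,255)); n,_,st,ce=cv2.connectedComponentsWithStats(m)
for i in range(1,n):
    if 40<st[i][4]<300: print(ce[i].round(1),st[i],onz(c,*ce[i],.034).round(3),onz(c,*ce[i],.046).round(3))
go((.442,-.029,.15,-3))
E
```

```text
[339.4 150.5] [332 146  15  10  96] [0.651 0.235 0.034] [0.647 0.219 0.046]
[325.1 152.6] [320 148  10   9  53] [0.6   0.232 0.034] [0.597 0.215 0.046]
[289.2 211.3] [281 205  18  13 161] [ 0.444 -0.029  0.034] [ 0.443 -0.041  0.046]
t 11.45 p [0.5887 0.2213 0.1862] yaw -3.1 F [2.5 1.2 5.6] w 0.848
(0.442, -0.029, 0.15, -3) dp [-5.34, 10.32, 1.32] ang [-0.07, -0.14, -0.02] mm 292.0
```

View pics/side6.png

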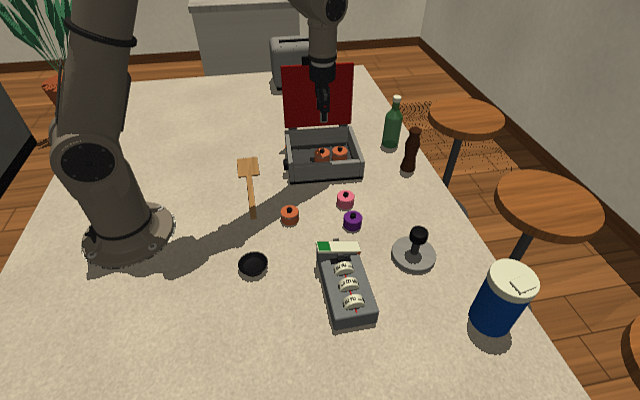

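Both stand in the well, and pot C has not moved. Getting C.

Request:
jog_arm(dp=[[-5.2, 10.3, 1.0], [-5.2, 10.3, 1.0], [-5.2, 10.3, 1.0], [-5.2, 10.3, 1.0], [-5.2, 10.3, 1.0]], angular=[[0, 0, 0], [0, 0, 0], [0, 0, 0], [0, 0, 0], [0, 0, 0]], claw=[85, 85, 85, 85, 85])

```text
t: 11.95
eef_pos: [0.4594, 0.0017, 0.1533]
tool_rot: [0.0, 1.0, -0.027, 0.001]
contact_force: [1.3, -1.7, 1.0]
gripper_width: 0.997
```

```bash
python3 - <<'E'
from h import *
go((.443,-.029,.08,-3))
E
```

```text
t 11.95 p [0.4594 0.0017 0.1533] yaw -3.1 F [ 1.3 -1.7  1. ] w 0.997
(0.443, -0.029, 0.08, -3) dp [-0.59, 1.26, 2.93] ang [0.0, -0.01, -0.01] mm 81.0
```

Request:
jog_arm(dp=[[-0.6, 1.25, 1], [-0.6, 1.25, 2.9], [-0.6, 1.25, 2.9], [-0.6, 1.25, 2.9], [-0.6, 1.25, 2.9]], angular=[[0, 0, 0], [0, 0, 0], [0, 0, 0], [0, 0, 0], [0, 0, 0]], claw=[85, 85, 85, 85, 85])

```text
t: 12.45
eef_pos: [0.4457, -0.0261, 0.0825]
tool_rot: [-0.0, 1.0, -0.026, 0.002]
contact_force: [-0.5, -0.4, 0.2]
gripper_width: 0.993
```

```bash
python3 - <<'E'
from h import *
go((.443,-.029,.0115,-3))
E
```

```text
t 12.45 p [ 0.4457 -0.0261  0.0825] yaw -3.0 F [-0.5 -0.4  0.2] w 0.993
(0.443, -0.029, 0.0115, -3) dp [-0.11, 0.12, 2.84] ang [-0.01, -0.04, 0.0] mm 71.0
```

Request:
jog_arm(dp=[[-0.1, 0.11, 1], [-0.1, 0.11, 2.2], [-0.1, 0.11, 2.83], [-0.1, 0.11, 2.83], [-0.1, 0.11, 2.83]], angular=[[0, 0, 0], [0, 0, 0], [0, 0, 0], [0, 0, 0], [0, 0, 0]], claw=[85, 85, 85, 85, 85])

```text
t: 12.95
eef_pos: [0.4427, -0.0291, 0.0114]
tool_rot: [-0.0, 1.0, -0.026, 0.001]
contact_force: [0.3, 0.7, 0.1]
gripper_width: 0.991
```

Request:
jog_arm(dp=[[0, 0, 0], [0, 0, 0], [0, 0, 0], [0, 0, 0], [0, 0, 0]], angular=[[0, 0, 0], [0, 0, 0], [0, 0, 0], [0, 0, 0], [0, 0, 0]], claw=[40, 40, 40, 40, 40])

```text
t: 13.45
eef_pos: [0.4421, -0.0295, 0.0112]
tool_rot: [-0.0, 1.0, -0.027, 0.001]
contact_force: [-1.6, 0.6, 11.2]
gripper_width: 0.593
```

Request:
jog_arm(dp=[[0, 0, 0], [0, 0, 0], [0, 0, -1], [0, 0, -3], [0, 0, -5]], angular=[[0, 0, 0], [0, 0, 0], [0, 0, 0], [0, 0, 0], [0, 0, 0]], claw=[40, 40, 40, 40, 40])

```text
t: 13.95
eef_pos: [0.44, -0.0297, 0.1362]
tool_rot: [0.0, 1.0, -0.027, -0.001]
contact_force: [1.6, -0.6, -2.3]
gripper_width: 0.591
```

```bash
python3 - <<'E'
from h import *
go((.522,.224,.14,-3))
E
```

```text
t 13.95 p [ 0.44   -0.0297  0.1362] yaw -3.1 F [ 1.6 -0.6 -2.3] w 0.591
(0.522, 0.224, 0.14, -3) dp [2.73, -10.31, -0.16] ang [0.0, 0.03, -0.01] mm 267.0
```

Request:
jog_arm(dp=[[2.7, -10.3, -0.3], [2.7, -10.3, -0.3], [2.7, -10.3, -0.3], [2.7, -10.3, -0.3], [2.7, -10.3, -0.3]], angular=[[0, 0, 0], [0, 0, 0], [0, 0, 0], [0, 0, 0], [0, 0, 0]], claw=[40, 40, 40, 40, 40])

```text
t: 14.45
eef_pos: [0.5175, 0.2099, 0.1424]
tool_rot: [0.0, 1.0, -0.027, 0.0]
contact_force: [1.3, -0.1, -2.4]
gripper_width: 0.594
```

```bash
python3 - <<'E'
from h import *
go((.522,.222,.14,-3))
E
```

```text
t 14.45 p [0.5175 0.2099 0.1424] yaw -3.1 F [ 1.3 -0.1 -2.4] w 0.594
(0.522, 0.222, 0.14, -3) dp [0.15, -0.49, 0.1] ang [0.0, -0.0, -0.02] mm 13.0
```

Request:
jog_arm(dp=[[0.15, -0.49, 0], [0.15, -0.49, 1], [0.15, -0.49, 2.6], [0.15, -0.49, 2.6], [0.15, -0.49, 2.6]], angular=[[0, 0, 0], [0, 0, 0], [0, 0, 0], [0, 0, 0], [0, 0, 0]], claw=[40, 40, 40, 40, 40])

```text
t: 14.95
eef_pos: [0.5212, 0.2196, 0.0771]
tool_rot: [0.001, 1.0, -0.027, -0.001]
contact_force: [0.7, 1.0, -1.7]
gripper_width: 0.592
```

Request:
jog_arm(dp=[[0, 0, 0], [0, 0, 0.5], [0, 0, 1.2], [0, 0, 1.2], [0, 0, 1.2]], angular=[[0, 0, 0], [0, 0, 0], [0, 0, 0], [0, 0, 0], [0, 0, 0]], claw=[40, 40, 40, 40, 40])

```text
t: 15.45
eef_pos: [0.5219, 0.2203, 0.0473]
tool_rot: [0.0, 1.0, -0.027, -0.0]
contact_force: [0.2, -0.3, -0.7]
gripper_width: 0.591
```

```bash
python3 - <<'E'
from h import *
go((.522,.222,.0235,-3))
E
```

```text
t 15.45 p [0.5219 0.2203 0.0473] yaw -3.1 F [ 0.2 -0.3 -0.7] w 0.591
(0.522, 0.222, 0.0235, -3) dp [0.0, -0.07, 0.95] ang [0.0, 0.0, -0.02] mm 24.0
```

Request:
jog_arm(dp=[[0, 0, 0.5], [0, 0, 0.92], [0, 0, 0.95], [0, 0, 0.95], [0, 0, 0.95]], angular=[[0, 0, 0], [0, 0, 0], [0, 0, 0], [0, 0, 0], [0, 0, 0]], claw=[40, 40, 40, 40, 70])

```text
t: 15.95
eef_pos: [0.5217, 0.2202, 0.023]
tool_rot: [0.0, 1.0, -0.027, -0.0]
contact_force: [-0.7, 1.0, 0.4]
gripper_width: 0.745
```

Request:
jog_arm(dp=[[0, 0, 0], [0, 0, 0], [0, 0, -2], [0, 0, -4], [0, 0, -6]], angular=[[0, 0, 0], [0, 0, 0], [0, 0, 0], [0, 0, 0], [0, 0, 0]], claw=[72, 72, 72, 72, 72])

```text
t: 16.45
eef_pos: [0.5214, 0.2201, 0.1749]
tool_rot: [0.0, 1.0, -0.027, -0.0]
contact_force: [1.0, 0.5, -0.4]
gripper_width: 0.842
```

Request:
jog_arm(dp=[[0, 0, -2], [0, 0, -4], [0, 0, -6], [0, 0, -8], [0, 0, -8]], angular=[[0, 0, 0], [0, 0, 0], [0, 0, 0], [0, 0, 0], [0, 0, 0]], claw=[72, 72, 50, 20, 0])

```text
t: 16.95
eef_pos: [0.5244, 0.2219, 0.3815]
tool_rot: [-0.003, 1.0, -0.027, 0.006]
contact_force: [0.1, -0.4, -1.4]
gripper_width: 0.339
```

```bash
python3 - <<'E'
from h import *
c=snap('side','side7')
cv2.imwrite('pics/side7c.png',cv2.resize(c['pixels'][50:240,220:420],None,fx=4,fy=3,interpolation=cv2.INTER_CUBIC))
go((.60,.40,.38,-3))
E
```

```text
t 17.0 p [0.5232 0.2212 0.3774] yaw -3.1 F [ 0.1 -0.3  0.5] w 0.248
(0.6, 0.4, 0.38, -3) dp [2.68, -7.31, -0.05] ang [-0.05, -0.08, -0.02] mm 195.0
```

View pics/side7c.png

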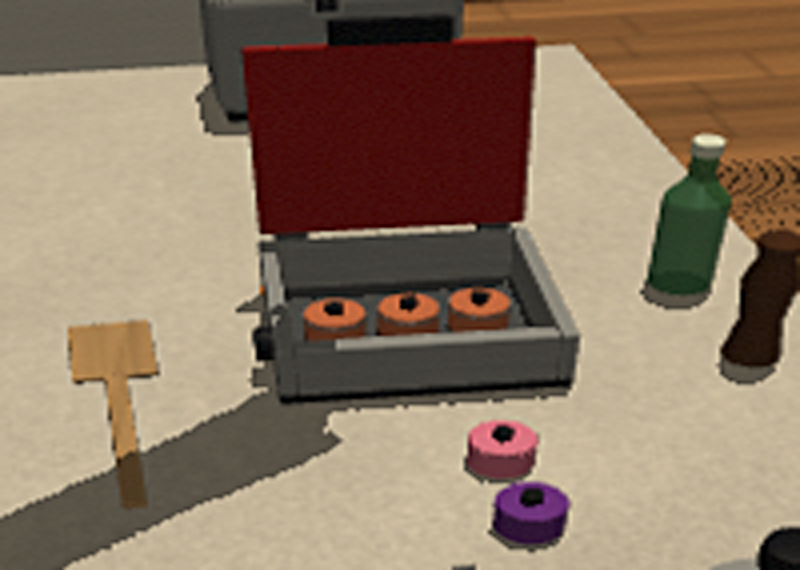

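All three pots stand upright in a row in the well (crop px 335/409/480, 310). Next the lid: go round behind it with the fingers shut and sweep it over.

```bash
python3 - <<'E'
from h import *
c=load('side7');t=load('top0')
print('toaster base',onz(c,312,85,0))
print('lip top tri',tri(t,(75,127),s:=load('side0'),(332,57)), tri(t,(64,183),s,(302,57)))
go((.597,.44,.40,-3),(.597,.44,.265,-3))
E
```

```text
toaster base [0.65678486 0.81608409 0.        ]
lip top tri (array([0.64177075, 0.35373108, 0.31123567]), np.float64(0.0005634485224523875)) (array([0.54690896, 0.3612329 , 0.31454652]), np.float64(0.0012719404252652766))
t 17.0 p [0.5232 0.2212 0.3774] yaw -3.1 F [ 0.1 -0.3  0.5] w 0.248
(0.597, 0.44, 0.4, -3) dp [2.48, -8.9, -0.85] ang [-0.05, -0.08, -0.02] mm 232.0
(0.597, 0.44, 0.265, -3) dp [2.44, -8.88, 4.55] ang [-0.05, -0.08, -0.02] mm 257.0
```

Request:
jog_arm(dp=[[2.5, -3, -0.9], [2.5, -8.9, -0.9], [2.5, -8.9, -0.9], [2.5, -8.9, -0.9], [2.5, -8.9, -0.9]], angular=[[0, 0, 0], [0, 0, 0], [0, 0, 0], [0, 0, 0], [0, 0, 0]], claw=[0, 0, 0, 0, 0])

```text
t: 17.5
eef_pos: [0.5953, 0.4421, 0.3931]
tool_rot: [0.001, 1.0, -0.026, -0.001]
contact_force: [-0.2, -0.3, -0.5]
gripper_width: 0.005
```

```bash
python3 - <<'E'
from h import *
go((.597,.44,.40,-3),(.597,.44,.265,-3))
E
```

```text
t 17.5 p [0.5953 0.4421 0.3931] yaw -3.0 F [-0.2 -0.3 -0.5] w 0.005
(0.597, 0.44, 0.4, -3) dp [0.07, 0.08, -0.27] ang [0.02, 0.03, 0.01] mm 7.0
(0.597, 0.44, 0.265, -3) dp [0.09, 0.07, 5.13] ang [0.02, 0.03, 0.01] mm 128.0
```

Request:
jog_arm(dp=[[0, 0, 2], [0, 0, 4], [0, 0, 5.1], [0, 0, 5.1], [0, 0, 5.1]], angular=[[0, 0, 0], [0, 0, 0], [0, 0, 0], [0, 0, 0], [0, 0, 0]], claw=[0, 0, 0, 0, 0])

```text
t: 18.0
eef_pos: [0.596, 0.4389, 0.2678]
tool_rot: [0.0, 1.0, -0.027, -0.001]
contact_force: [0.2, 0.0, 0.9]
gripper_width: -0.0
```

```bash
cat > lid.py <<'E'
from h import *
import sys
yh,zh,r=.329,.074,.19
w=[]
for th in map(float,sys.argv[1:]):
    w.append((.596,yh-r*np.cos(th)+.010*np.sin(th)+.0145-.003, zh+r*np.sin(th)+.010*np.cos(th),-3))
go(*w)
E
python3 lid.py 1.7 1.57 1.4 1.2 1.0 .8
```

```text
t 18.0 p [0.596  0.4389 0.2678] yaw -3.1 F [0.2 0.  0.9] w -0.0
(0.596, np.float64(0.3748971020206744), np.float64(0.26112786904301377), -3) dp [0.14, 2.56, 0.27] ang [0.01, 0.01, -0.02] mm 64.0
(0.596, np.float64(0.35034869475427904), np.float64(0.2640079030241559), -3) dp [0.19, 3.54, 0.15] ang [0.01, 0.01, -0.02] mm 89.0
(0.596, np.float64(0.3180607401488388), np.float64(0.2629351201268098), -3) dp [0.26, 4.83, 0.2] ang [0.01, 0.01, -0.02] mm 121.0
(0.596, np.float64(0.28097241750910434), np.float64(0.25471100387853973), -3) dp [0.34, 6.31, 0.53] ang [0.01, 0.01, -0.02] mm 159.0
(0.596, np.float64(0.24625727173313244), np.float64(0.23928251017218172), -3) dp [0.42, 7.7, 1.15] ang [0.01, 0.01, -0.02] mm 195.0
(0.596, np.float64(0.21529928613303384), np.float64(0.217264724364381), -3) dp [0.48, 8.93, 2.03] ang [0.01, 0.01, -0.02] mm 229.0
```

Request:
jog_arm(dp=[[0.1, 1.5, 0.1], [0.15, 2.5, 0.2], [0.2, 3.5, 0.2], [0.2, 4.2, 0.2], [0.26, 4.8, 0.2]], angular=[[0, 0, 0], [0, 0, 0], [0, 0, 0], [0, 0, 0], [0, 0, 0]], claw=[0, 0, 0, 0, 0])

```text
t: 18.5
eef_pos: [0.5968, 0.319, 0.2656]
tool_rot: [-0.001, 1.0, -0.027, 0.001]
contact_force: [0.1, 3.0, 0.0]
gripper_width: 0.003
```

```bash
python3 lid.py 1.4 1.2 1.0 .8 .6; python3 -c "
from h import *
snap('side','side8')"
```

```text
t 18.5 p [0.5968 0.319  0.2656] yaw -3.1 F [0.1 3.  0. ] w 0.003
(0.596, np.float64(0.3180607401488388), np.float64(0.2629351201268098), -3) dp [-0.03, 0.04, 0.11] ang [-0.03, -0.03, -0.01] mm 3.0
(0.596, np.float64(0.28097241750910434), np.float64(0.25471100387853973), -3) dp [0.05, 1.52, 0.43] ang [-0.03, -0.03, -0.01] mm 40.0
(0.596, np.float64(0.24625727173313244), np.float64(0.23928251017218172), -3) dp [0.12, 2.91, 1.05] ang [-0.03, -0.03, -0.01] mm 77.0
(0.596, np.float64(0.21529928613303384), np.float64(0.217264724364381), -3) dp [0.19, 4.15, 1.92] ang [-0.03, -0.03, -0.01] mm 114.0
(0.596, np.float64(0.1893326579011115), np.float64(0.1895354260941535), -3) dp [0.24, 5.19, 3.03] ang [-0.03, -0.03, -0.01] mm 150.0
```

View pics/side8.png

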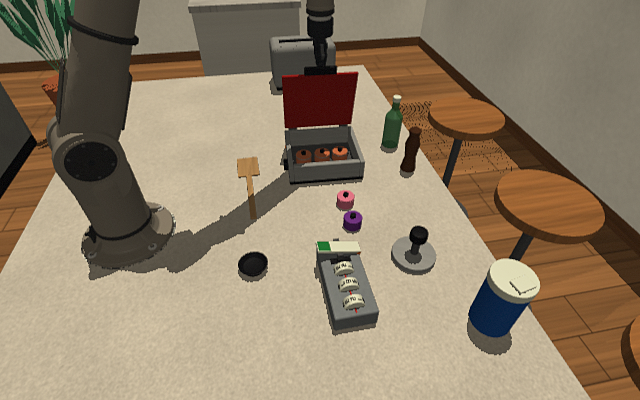

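The lid is following, with about 3 N on the tool. Continuing the arc.

Request:
jog_arm(dp=[[0, 0.75, 0.2], [0.05, 1.5, 0.4], [0.08, 2.2, 0.7], [0.12, 2.9, 1.05], [0.15, 3.5, 1.45]], angular=[[0, 0, 0], [0, 0, 0], [0, 0, 0], [0, 0, 0], [0, 0, 0]], claw=[0, 0, 0, 0, 0])

```text
t: 19.05
eef_pos: [0.5952, 0.2297, 0.2261]
tool_rot: [0.0, 1.0, -0.027, -0.0]
contact_force: [-1.2, 0.9, 1.4]
gripper_width: 0.003
```

```bash
python3 lid.py .9  .7 .6 .5 .4 .3 .2 .1 0
```

```text
t 19.05 p [0.5952 0.2297 0.2261] yaw -3.1 F [-1.2  0.9  1.4] w 0.003
(0.596, np.float64(0.23022737512484862), np.float64(0.22904821251192847), -3) dp [0.03, -0.02, -0.12] ang [0.0, 0.0, -0.02] mm 3.0
(0.596, np.float64(0.20162216128832414), np.float64(0.20404978244800617), -3) dp [0.09, 1.12, 0.88] ang [0.0, 0.0, -0.02] mm 36.0
(0.596, np.float64(0.1893326579011115), np.float64(0.1895354260941535), -3) dp [0.12, 1.61, 1.46] ang [0.0, 0.0, -0.02] mm 54.0
(0.596, np.float64(0.17855356862687122), np.float64(0.1738666779537023), -3) dp [0.15, 2.04, 2.09] ang [0.0, 0.0, -0.02] mm 73.0
(0.596, np.float64(0.16939259456253836), np.float64(0.15720009497867243), -3) dp [0.17, 2.4, 2.76] ang [0.0, 0.0, -0.02] mm 92.0
(0.596, np.float64(0.16194126913274828), np.float64(0.13970220415691056), -3) dp [0.18, 2.7, 3.46] ang [0.0, 0.0, -0.02] mm 110.0
(0.596, np.float64(0.15627404351811475), np.float64(0.12154783862947405), -3) dp [0.19, 2.93, 4.18] ang [0.0, 0.0, -0.02] mm 128.0
(0.596, np.float64(0.1524475427636434), np.float64(0.1029183908156776), -3) dp [0.2, 3.08, 4.93] ang [0.0, 0.0, -0.02] mm 145.0
(0.596, np.float64(0.15050000000000002), np.float64(0.08399999999999999), -3) dp [0.21, 3.16, 5.69] ang [0.0, 0.0, -0.02] mm 163.0
```

Request:
jog_arm(dp=[[0.05, 0.6, 0.45], [0.1, 1.1, 0.9], [0.1, 1.6, 1.5], [0.15, 2.0, 2.1], [0.17, 2.4, 2.8]], angular=[[0, 0, 0], [0, 0, 0], [0, 0, 0], [0, 0, 0], [0, 0, 0]], claw=[0, 0, 0, 0, 0])

```text
t: 19.55
eef_pos: [0.5964, 0.1699, 0.1559]
tool_rot: [0.0, 1.0, -0.027, 0.0]
contact_force: [0.2, 1.8, 1.7]
gripper_width: -0.003
```

```bash
python3 lid.py .3 .2 .1 0
```

```text
t 19.55 p [0.5964 0.1699 0.1559] yaw -3.1 F [0.2 1.8 1.7] w -0.003
(0.596, np.float64(0.16194126913274828), np.float64(0.13970220415691056), -3) dp [-0.0, 0.32, 0.65] ang [0.0, -0.0, -0.02] mm 18.0
(0.596, np.float64(0.15627404351811475), np.float64(0.12154783862947405), -3) dp [0.01, 0.55, 1.37] ang [0.0, -0.0, -0.02] mm 37.0
(0.596, np.float64(0.1524475427636434), np.float64(0.1029183908156776), -3) dp [0.02, 0.7, 2.12] ang [0.0, -0.0, -0.02] mm 56.0
(0.596, np.float64(0.15050000000000002), np.float64(0.08399999999999999), -3) dp [0.02, 0.78, 2.88] ang [0.0, -0.0, -0.02] mm 74.0
```

Request:
jog_arm(dp=[[0, 0.32, 0.65], [0, 0.55, 1.4], [0, 0.7, 2.1], [0, 0.7, 2.6], [0, 0.7, 2.85]], angular=[[0, 0, 0], [0, 0, 0], [0, 0, 0], [0, 0, 0], [0, 0, 0]], claw=[0, 0, 0, 0, 0])

```text
t: 20.05
eef_pos: [0.5947, 0.1526, 0.084]
tool_rot: [0.001, 1.0, -0.027, -0.001]
contact_force: [-0.9, -1.3, 11.8]
gripper_width: 0.0
```

Request:
jog_arm(dp=[[0, 0, 0.1], [0, 0, 0.15], [0, 0, 0.15], [0, 0, 0.15], [0, 0, 0.15]], angular=[[0, 0, 0], [0, 0, 0], [0, 0, 0], [0, 0, 0], [0, 0, 0]], claw=[0, 0, 0, 0, 0])

```text
t: 20.55
eef_pos: [0.5948, 0.1527, 0.084]
tool_rot: [0.001, 1.0, -0.027, -0.001]
contact_force: [-9.0, -4.2, 19.0]
gripper_width: 0.003
```

Request:
jog_arm(dp=[[0, 0, -1], [0, 0, -3], [0, 0, -5], [0, 0, -5], [0, 0, -5]], angular=[[0, 0, 0], [0, 0, 0], [0, 0, 0], [0, 0, 0], [0, 0, 0]], claw=[0, 0, 0, 0, 0])

```text
t: 21.05
eef_pos: [0.5963, 0.1543, 0.2088]
tool_rot: [-0.001, 1.0, -0.027, 0.002]
contact_force: [-0.1, -0.2, -0.3]
gripper_width: -0.001
```

```bash
python3 - <<'E'
from h import *
c=snap('side','side9');t=snap('top','top9')
cv=np.zeros((600,800,3),np.uint8)
cv[:520,:400]=cv2.resize(c['pixels'][100:230,270:370],None,fx=4,fy=4,interpolation=cv2.INTER_CUBIC)
cv[:500,405:780]=cv2.resize(c['pixels'][235:335,310:385],None,fx=5,fy=5,interpolation=cv2.INTER_CUBIC)
cv2.imwrite('pics/c9.png',cv)
x=t['pixels'][180:240,365:465]
cv2.imwrite('pics/c9t.png',cv2.resize(x,None,fx=8,fy=8,interpolation=cv2.INTER_CUBIC))
go((.5,-.31,.2,-3))
E
```

```text
t 21.15 p [0.5947 0.1537 0.206 ] yaw -3.1 F [ 0.   0.1 -0.1] w 0.002
(0.5, -0.31, 0.2, -3) dp [-2.79, 18.72, 0.26] ang [0.01, 0.02, -0.01] mm 473.0
```

View pics/c9.png

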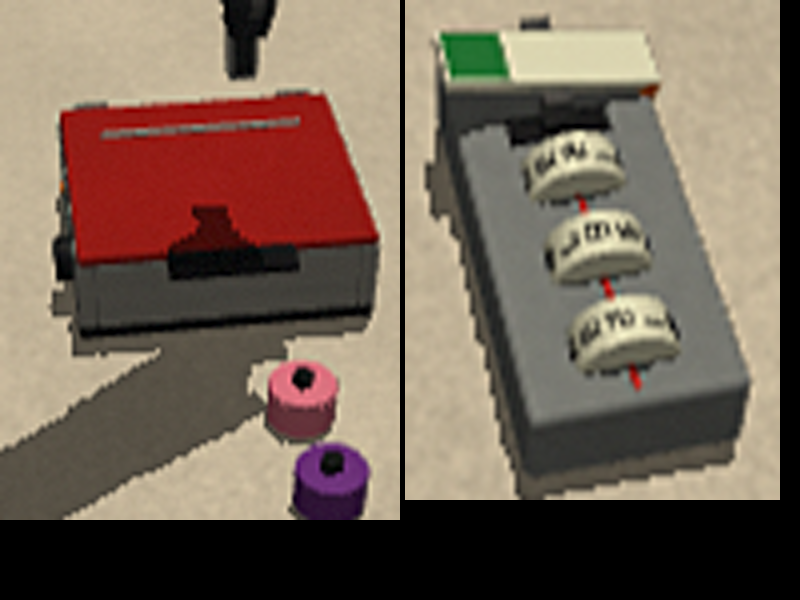

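View pics/c9t.png

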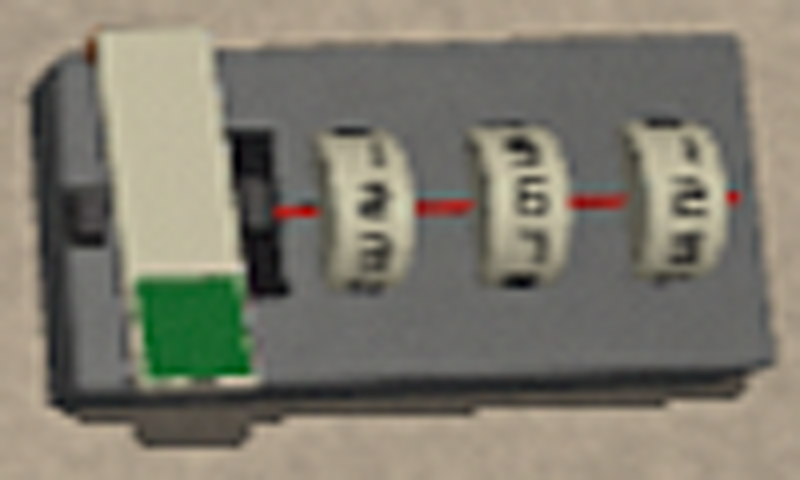

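The lid is flat and shut (crop px 60–375, 95–260). The wheels now show about 2, 6 and 2, and digits grow toward the near side as described. So left needs about +5 digits, middle −4 and right +3.

```bash
python3 - <<'E'
from h import *
t=load('top9');s=load('side9')
for n,y in(('L',-.265),('M',-.3097),('R',-.3547)):
    # expected pixel of digits at -1,0,+1 positions about the top (angle a about axis, z=.046)
    P=[(.5412-.024*np.sin(k*.6283),y,.046+.024*np.cos(k*.6283)) for k in(-1,0,1)]
    print(n,((proj(t,P)-[365,180])*8).round(0).tolist(), ((proj(s,P)-[310,235])*5+[405,0]).round(0).tolist())
go((.530,-.265,.15,0))
E
```

```text
L [[357.0, 151.0], [365.0, 197.0], [365.0, 248.0]] [[597.0, 152.0], [569.0, 151.0], [539.0, 161.0]]
M [[512.0, 147.0], [521.0, 193.0], [520.0, 245.0]] [[622.0, 231.0], [592.0, 230.0], [561.0, 241.0]]
R [[667.0, 144.0], [678.0, 190.0], [676.0, 241.0]] [[648.0, 318.0], [617.0, 317.0], [585.0, 328.0]]
t 21.15 p [0.5947 0.1537 0.206 ] yaw -3.1 F [ 0.   0.1 -0.1] w 0.002
(0.53, -0.265, 0.15, 0) dp [-1.69, 16.86, 2.25] ang [0.01, 0.02, -0.61] mm 427.0
```

Request:
jog_arm(dp=[[-1.7, 16.9, 0.5], [-1.7, 16.9, 0.5], [-1.7, 16.9, 0.5], [-1.7, 16.9, 0.5], [-1.7, 16.9, 0.5]], angular=[[0, 0, -0.6], [0, 0, -0.6], [0, 0, -0.6], [0, 0, -0.6], [0, 0, -0.6]], claw=[0, 0, 0, 0, 0])

```text
t: 21.65
eef_pos: [0.5554, -0.0949, 0.1979]
tool_rot: [-0.0, 1.0, -0.0, -0.001]
contact_force: [1.6, 0.6, -0.4]
gripper_width: 0.0
```

```bash
python3 - <<'E'
from h import *
go((.533,-.265,.15,0))
E
```

```text
t 21.65 p [ 0.5554 -0.0949  0.1979] yaw -0.1 F [ 1.6  0.6 -0.4] w 0.0
(0.533, -0.265, 0.15, 0) dp [-0.88, 6.8, 1.92] ang [-0.0, 0.03, -0.01] mm 178.0
```

Request:
jog_arm(dp=[[-0.9, 6.8, 1.0], [-0.9, 6.8, 1.9], [-0.9, 6.8, 1.9], [-0.9, 6.8, 1.9], [-0.9, 6.8, 1.9]], angular=[[0, 0, 0], [0, 0, 0], [0, 0, 0], [0, 0, 0], [0, 0, 0]], claw=[0, 0, 0, 0, 0])

```text
t: 22.15
eef_pos: [0.5303, -0.2683, 0.1487]
tool_rot: [0.0, 1.0, -0.005, -0.003]
contact_force: [0.4, 0.4, -0.5]
gripper_width: 0.004
```

```bash
python3 - <<'E'
from h import *
go((.533,-.265,.078,0))
E
```

```text
t 22.15 p [ 0.5303 -0.2683  0.1487] yaw -0.5 F [ 0.4  0.4 -0.5] w 0.004
(0.533, -0.265, 0.078, 0) dp [0.12, -0.13, 2.83] ang [0.01, 0.07, -0.11] mm 71.0
```

Request:
jog_arm(dp=[[0.1, -0.1, 1.5], [0.1, -0.1, 2.8], [0.1, -0.1, 2.8], [0.1, -0.1, 2.8], [0.1, -0.1, 2.8]], angular=[[0, 0, -0.1], [0, 0, -0.1], [0, 0, -0.1], [0, 0, -0.1], [0, 0, -0.1]], claw=[0, 0, 0, 0, 0])

```text
t: 22.65
eef_pos: [0.5379, -0.2606, 0.0836]
tool_rot: [0.0, 1.0, 0.004, 0.001]
contact_force: [-0.1, -0.1, 0.2]
gripper_width: -0.004
```

```bash
python3 - <<'E'
from h import *
go((.533,-.265,.069,0),(.55,-.265,.069,0))
t=snap('top','top10');s=snap('side','side10')
cv=np.zeros((600,800,3),np.uint8)
cv[:500,405:780]=cv2.resize(s['pixels'][235:335,310:385],None,fx=5,fy=5,interpolation=cv2.INTER_CUBIC)
cv[:300,:400]=cv2.resize(t['pixels'][175:250,365:465],None,fx=4,fy=4,interpolation=cv2.INTER_CUBIC)
cv2.imwrite('pics/c10.png',cv)
E
```

```text
t 22.65 p [ 0.5379 -0.2606  0.0836] yaw 0.4 F [-0.1 -0.1  0.2] w -0.004
(0.533, -0.265, 0.069, 0) dp [-0.2, 0.18, 0.58] ang [0.01, -0.02, 0.09] mm 16.0
(0.55, -0.265, 0.069, 0) dp [0.48, 0.18, 0.58] ang [0.01, -0.02, 0.09] mm 19.0
```

View pics/c10.png

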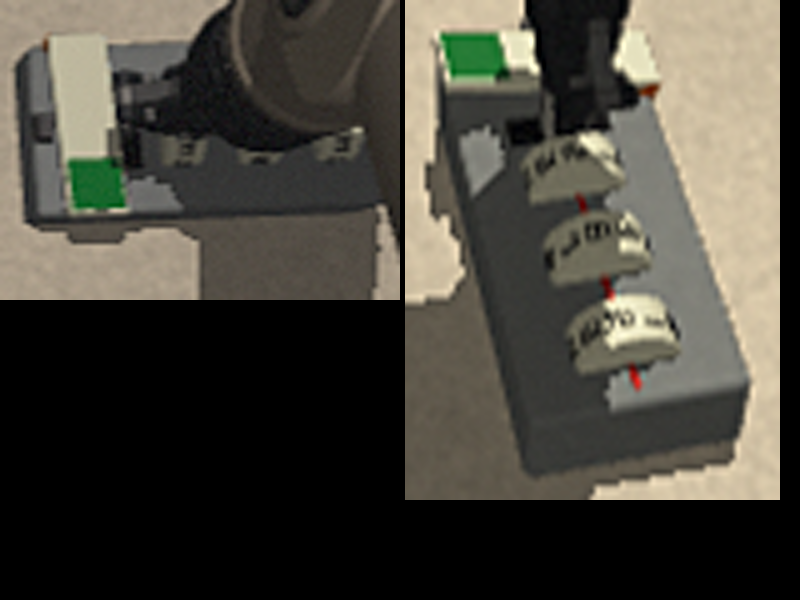

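```bash
python3 - <<'E'
from h import *
go((.533,-.265,.073,0))
E
```

```text
t 22.75 p [ 0.538  -0.2609  0.0839] yaw 0.4 F [ 0.5  0.  -0.1] w -0.004
(0.533, -0.265, 0.073, 0) dp [-0.2, 0.16, 0.43] ang [0.01, -0.03, 0.09] mm 13.0
```

Request:
jog_arm(dp=[[-0.2, 0.16, 0], [-0.2, 0.16, 0.4], [-0.2, 0.16, 0.5], [-0.2, 0.16, 0.56], [-0.2, 0.16, 0.6]], angular=[[0, 0, 0], [0, 0, 0], [0, 0, 0], [0, 0, 0], [0, 0, 0]], claw=[0, 0, 0, 0, 0])

```text
t: 23.25
eef_pos: [0.5326, -0.2653, 0.0691]
tool_rot: [0.0, 1.0, 0.003, 0.001]
contact_force: [-6.3, 2.0, 24.8]
gripper_width: 0.001
```

Request:
jog_arm(dp=[[0.1, 0, 0], [0.25, 0, 0], [0.4, 0, 0], [0.55, 0, 0], [0.7, 0, 0]], angular=[[0, 0, 0], [0, 0, 0], [0, 0, 0], [0, 0, 0], [0, 0, 0]], claw=[0, 0, 0, 0, 0])

```text
t: 23.75
eef_pos: [0.552, -0.265, 0.0697]
tool_rot: [0.001, 1.0, 0.004, 0.003]
contact_force: [0.6, 0.7, 14.1]
gripper_width: -0.002
```

```bash
cat > look.py <<'E'
from h import *
import sys
n=sys.argv[1]
s=snap('side','side'+n)
cv2.imwrite(f'pics/c{n}.png',cv2.resize(s['pixels'][240:330,320:380],None,fx=8,fy=6.6,interpolation=cv2.INTER_CUBIC))
go((.531,-.265,.08,0))
E
python3 look.py 11
```

```text
t 23.8 p [ 0.5528 -0.265   0.0696] yaw 0.4 F [ 1.8 -0.2 13.7] w -0.0
(0.531, -0.265, 0.08, 0) dp [-0.87, -0.01, -0.42] ang [0.02, -0.07, 0.09] mm 24.0
```

View pics/c11.png

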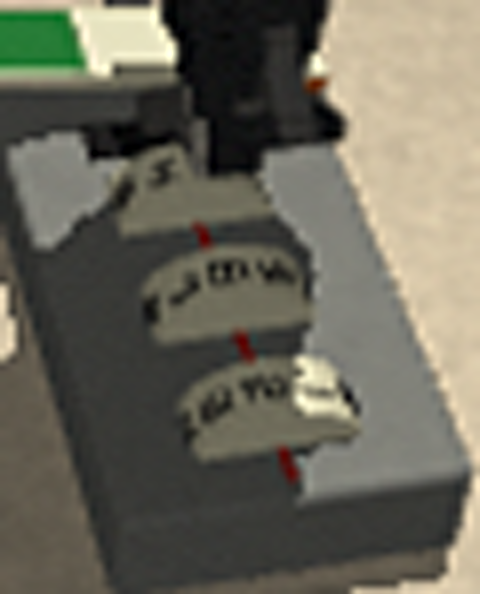

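Request:
jog_arm(dp=[[0, 0, -0.4], [-0.4, 0, -0.5], [-0.8, 0, -0.4], [-0.8, 0, -0.2], [-0.8, 0, -0.02]], angular=[[0, 0, 0], [0, 0, 0], [0, 0, 0], [0, 0, 0], [0, 0, 0]], claw=[0, 0, 0, 0, 0])

```text
t: 24.3
eef_pos: [0.5278, -0.265, 0.0674]
tool_rot: [-0.0, 1.0, 0.003, -0.001]
contact_force: [-14.7, 2.6, 40.0]
gripper_width: 0.003
```

Request:
jog_arm(dp=[[0, 0, 0], [0.2, 0, 0], [0.4, 0, 0], [0.6, 0, 0], [0.8, 0, 0]], angular=[[0, 0, 0], [0, 0, 0], [0, 0, 0], [0, 0, 0], [0, 0, 0]], claw=[0, 0, 0, 0, 0])

```text
t: 24.8
eef_pos: [0.552, -0.2647, 0.0698]
tool_rot: [0.001, 1.0, 0.004, 0.002]
contact_force: [-0.5, 0.9, 14.6]
gripper_width: -0.001
```

Request:
jog_arm(dp=[[0, 0, -0.4], [0, 0.5, -1.5], [0, 2, -2.5], [0, 4, -2.5], [0, 5, -2.5]], angular=[[0, 0, 0], [0, 0, 0], [0, 0, 0], [0, 0, 0], [0, 0, 0]], claw=[0, 0, 0, 0, 0])

```text
t: 25.3
eef_pos: [0.5489, -0.3948, 0.1308]
tool_rot: [0.002, 1.0, 0.002, 0.0]
contact_force: [-0.4, -1.0, -0.4]
gripper_width: 0.004
```

```bash
python3 look.py 12; python3 - <<'E'
from h import *
t=snap('top','top12')
cv2.imwrite('pics/top12c.png',t['pixels'])
E
```

```text
t 25.35 p [ 0.5475 -0.3985  0.1301] yaw -0.0 F [ 0.8 -4.   0.3] w -0.001
(0.531, -0.265, 0.08, 0) dp [-0.66, -5.35, 1.98] ang [0.06, 0.01, -0.01] mm 144.0
```

View pics/c12.png

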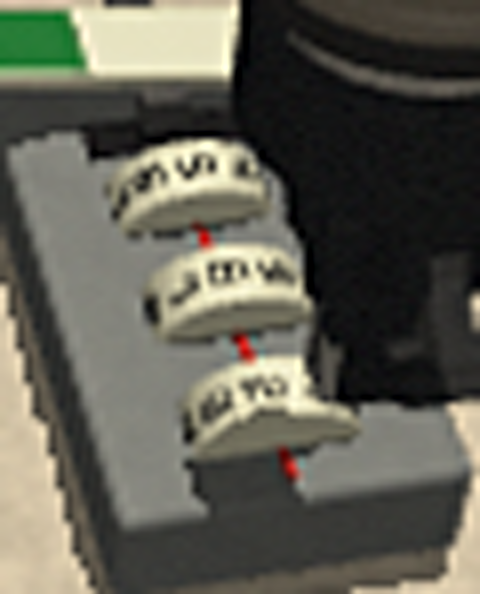

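View pics/top12c.png

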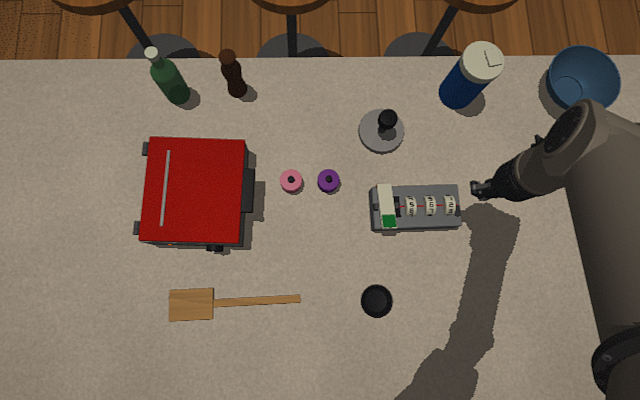

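```bash
cat > dig.py <<'E'
from h import *
import sys
n=sys.argv[1]
t=snap('top','top'+n)
im=cv2.resize(t['pixels'][190:225,400:460],None,fx=13,fy=13,interpolation=cv2.INTER_CUBIC)
for y in(-.265,-.3097,-.3547):
    for k in (-1,0,1):
        P=[(.5412-.024*np.sin(k*.6283),y+e,.046+.024*np.cos(k*.6283)) for e in(-.011,.011)]
        p=(proj(t,P)-[400,190]+.5)*13
        for q in p: cv2.circle(im,tuple(int(v) for v in q),5,(0,0,255) if k==0 else (255,0,0),-1)
cv2.imwrite(f'pics/d{n}.png',im)
E
python3 dig.py 13
```

```text
(no output)
```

View pics/d13.png

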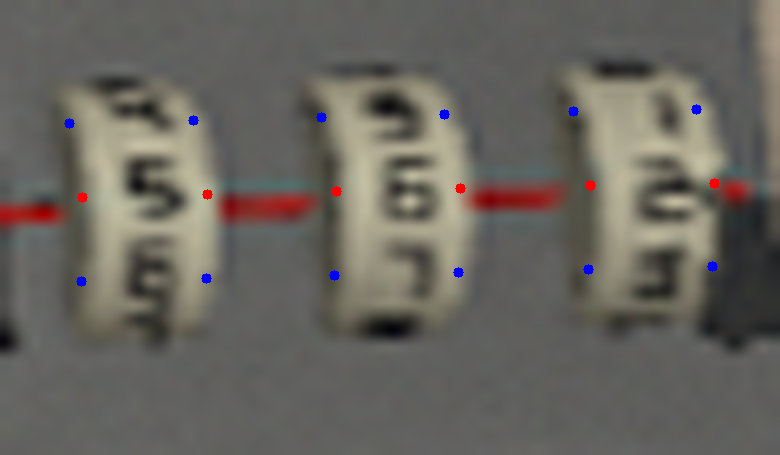

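The left wheel now shows 5, so each stroke gives about 1.55 digits. The middle shows 6 and the right about 2. Left still needs about +1.9 digits.

```bash
python3 - <<'E'
from h import *
go((.534,-.265,.13,0))
E
```

```text
t 25.45 p [ 0.5486 -0.3919  0.1292] yaw 0.2 F [-0.5  0.6 -0.3] w -0.0
(0.534, -0.265, 0.13, 0) dp [-0.57, -5.08, -0.03] ang [0.0, 0.02, 0.04] mm 128.0
```

Request:
jog_arm(dp=[[-0.57, -2, 0], [-0.57, -4, 0], [-0.57, -5.1, 0], [-0.57, -5.1, 1.5], [-0.57, -5.1, 1.9]], angular=[[0, 0, 0], [0, 0, 0], [0, 0, 0], [0, 0, 0], [0, 0, 0]], claw=[0, 0, 0, 0, 0])

```text
t: 25.95
eef_pos: [0.5332, -0.2582, 0.0798]
tool_rot: [-0.002, 1.0, 0.006, -0.002]
contact_force: [-0.5, -0.5, -1.1]
gripper_width: -0.0
```

Request:
jog_arm(dp=[[0, 0, 0], [0, 0, 0], [0, 0, 0], [0, 0, 0], [0, 0, 0]], angular=[[0, 0, 0], [0, 0, 0], [0, 0, 0], [0, 0, 0], [0, 0, 0]], claw=[0, 0, 0, 0, 0])

```text
t: 26.45
eef_pos: [0.5354, -0.2627, 0.0833]
tool_rot: [0.0, 1.0, 0.003, 0.001]
contact_force: [0.2, 0.4, 0.9]
gripper_width: -0.001
```

```bash
python3 - <<'E'
from h import *
go((.534,-.265,.070,0))
E
```

```text
t 26.45 p [ 0.5354 -0.2627  0.0833] yaw 0.4 F [0.2 0.4 0.9] w -0.001
(0.534, -0.265, 0.07, 0) dp [-0.06, 0.09, 0.53] ang [0.01, -0.01, 0.08] mm 14.0
```

Request:
jog_arm(dp=[[-0.05, 0.09, 0.4], [-0.05, 0.09, 0.53], [-0.05, 0.09, 0.55], [-0.05, 0.09, 0.56], [-0.05, 0.09, 0.56]], angular=[[0, 0, 0], [0, 0, 0], [0, 0, 0], [0, 0, 0], [0, 0, 0]], claw=[0, 0, 0, 0, 0])

```text
t: 26.95
eef_pos: [0.5347, -0.265, 0.0698]
tool_rot: [0.0, 1.0, 0.003, 0.001]
contact_force: [-2.5, 0.5, 10.2]
gripper_width: -0.004
```

Request:
jog_arm(dp=[[0.15, 0, 0], [0.3, 0, 0], [0.45, 0, 0], [0.6, 0, 0], [0.6, 0, 0]], angular=[[0, 0, 0], [0, 0, 0], [0, 0, 0], [0, 0, 0], [0, 0, 0]], claw=[0, 0, 0, 0, 0])

```text
t: 27.45
eef_pos: [0.5508, -0.2648, 0.0699]
tool_rot: [0.001, 1.0, 0.004, 0.002]
contact_force: [1.5, 0.8, 10.2]
gripper_width: -0.002
```

Request:
jog_arm(dp=[[0, 0, -0.5], [-0.6, 0, -0.5], [-0.6, 0, -0.5], [-0.6, 0, -0.5], [-0.6, 0, 0]], angular=[[0, 0, 0], [0, 0, 0], [0, 0, 0], [0, 0, 0], [0, 0, 0]], claw=[0, 0, 0, 0, 0])

```text
t: 27.95
eef_pos: [0.5354, -0.2649, 0.0696]
tool_rot: [0.001, 1.0, 0.004, 0.002]
contact_force: [-1.1, 0.1, 17.4]
gripper_width: 0.002
```

Request:
jog_arm(dp=[[0, 0, 0], [0.15, 0, 0], [0.3, 0, 0], [0.45, 0, 0], [0.6, 0, 0]], angular=[[0, 0, 0], [0, 0, 0], [0, 0, 0], [0, 0, 0], [0, 0, 0]], claw=[0, 0, 0, 0, 0])

```text
t: 28.45
eef_pos: [0.5511, -0.2647, 0.0699]
tool_rot: [0.001, 1.0, 0.004, 0.002]
contact_force: [-0.2, 0.5, 12.6]
gripper_width: 0.002
```

Request:
jog_arm(dp=[[0, 0, -0.4], [0, 0, -1], [0, 2, -2.5], [0, 4, -2.5], [0, 5.2, -2.5]], angular=[[0, 0, 0], [0, 0, 0], [0, 0, 0], [0, 0, 0], [0, 0, 0]], claw=[0, 0, 0, 0, 0])

```text
t: 28.95
eef_pos: [0.5502, -0.3974, 0.1336]
tool_rot: [0.001, 1.0, 0.003, 0.001]
contact_force: [0.4, 0.1, -0.3]
gripper_width: -0.002
```

```bash
python3 dig.py 14;python3 - <<'E'
from h import *
go((.549,-.3097,.13,0))
E
```

```text
t 29.0 p [ 0.5474 -0.4061  0.1331] yaw -0.1 F [-0.5 -6.6  0.3] w 0.001
(0.549, -0.3097, 0.13, 0) dp [0.06, -3.86, 0.09] ang [0.09, -0.02, -0.01] mm 96.0
```

View pics/d14.png

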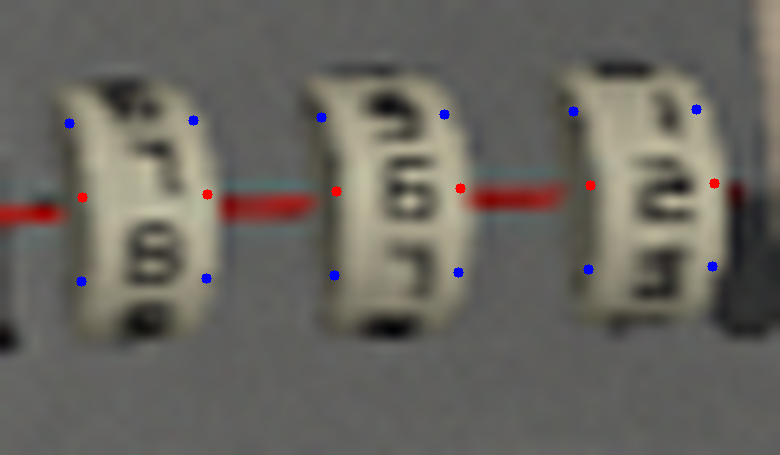

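Left reads about 7.3, so it needs −0.3 digit, which I'll do at the end. Middle next, in negative strokes.

Request:
jog_arm(dp=[[0.1, -2, 0], [0.1, -3.75, 0], [0.1, -3.75, 0], [0.1, -3.75, 1.5], [0.1, -3.75, 2.0]], angular=[[0, 0, 0], [0, 0, 0], [0, 0, 0], [0, 0, 0], [0, 0, 0]], claw=[0, 0, 0, 0, 0])

```text
t: 29.5
eef_pos: [0.5498, -0.2992, 0.0788]
tool_rot: [-0.001, 1.0, 0.004, -0.002]
contact_force: [-1.2, 0.7, -1.1]
gripper_width: -0.001
```

Request:
jog_arm(dp=[[0, 0, 0], [0, 0, 0], [0, 0, 0], [0, 0, 0], [0, 0, 0]], angular=[[0, 0, 0], [0, 0, 0], [0, 0, 0], [0, 0, 0], [0, 0, 0]], claw=[0, 0, 0, 0, 0])

```text
t: 30.0
eef_pos: [0.552, -0.3009, 0.082]
tool_rot: [0.0, 1.0, 0.004, 0.001]
contact_force: [-0.3, 0.6, 0.6]
gripper_width: 0.002
```

```bash
python3 - <<'E'
from h import *
go((.551,-.3097,.0695,0))
E
```

```text
t 30.0 p [ 0.552  -0.3009  0.082 ] yaw 0.4 F [-0.3  0.6  0.6] w 0.002
(0.551, -0.3097, 0.0695, 0) dp [-0.04, 0.35, 0.5] ang [0.01, -0.01, 0.08] mm 15.0
```

Request:
jog_arm(dp=[[-0.04, 0.35, 0], [-0.04, 0.35, 0.3], [-0.04, 0.35, 0.45], [-0.04, 0.35, 0.51], [-0.04, 0.35, 0.51]], angular=[[0, 0, 0], [0, 0, 0], [0, 0, 0], [0, 0, 0], [0, 0, 0]], claw=[0, 0, 0, 0, 0])

```text
t: 30.5
eef_pos: [0.5525, -0.3102, 0.0699]
tool_rot: [0.001, 1.0, 0.004, 0.002]
contact_force: [0.1, -0.3, 8.5]
gripper_width: -0.001
```

Request:
jog_arm(dp=[[-0.2, 0, 0], [-0.4, 0, 0], [-0.6, 0, 0], [-0.78, 0, 0], [-0.78, 0, 0]], angular=[[0, 0, 0], [0, 0, 0], [0, 0, 0], [0, 0, 0], [0, 0, 0]], claw=[0, 0, 0, 0, 0])

```text
t: 31.0
eef_pos: [0.5314, -0.3104, 0.0693]
tool_rot: [0.001, 1.0, 0.003, 0.001]
contact_force: [-1.7, -1.0, 8.7]
gripper_width: 0.0
```

Request:
jog_arm(dp=[[0, 0, -0.5], [0.78, 0, -0.5], [0.78, 0, -0.5], [0.78, 0, -0.5], [0.78, 0, 0]], angular=[[0, 0, 0], [0, 0, 0], [0, 0, 0], [0, 0, 0], [0, 0, 0]], claw=[0, 0, 0, 0, 0])

```text
t: 31.5
eef_pos: [0.5509, -0.3099, 0.0693]
tool_rot: [0.001, 1.0, 0.003, 0.001]
contact_force: [-1.7, 1.7, 48.2]
gripper_width: 0.002
```

Request:
jog_arm(dp=[[-0.2, 0, 0], [-0.4, 0, 0], [-0.6, 0, 0], [-0.78, 0, 0], [-0.78, 0, 0]], angular=[[0, 0, 0], [0, 0, 0], [0, 0, 0], [0, 0, 0], [0, 0, 0]], claw=[0, 0, 0, 0, 0])

```text
t: 32.0
eef_pos: [0.5305, -0.3101, 0.0689]
tool_rot: [0.0, 1.0, 0.003, 0.0]
contact_force: [-2.4, 0.7, 11.3]
gripper_width: 0.004
```

Request:
jog_arm(dp=[[0, 0, -0.4], [0, 0, -1], [0, 2, -2.5], [0, 3.5, -2.5], [0, 3.5, -2.5]], angular=[[0, 0, 0], [0, 0, 0], [0, 0, 0], [0, 0, 0], [0, 0, 0]], claw=[0, 0, 0, 0, 0])

```text
t: 32.5
eef_pos: [0.5301, -0.4062, 0.1338]
tool_rot: [0.004, 1.0, -0.001, 0.001]
contact_force: [-0.7, 0.5, 0.3]
gripper_width: -0.001
```

```bash
python3 dig.py 15;python3 - <<'E'
from h import *
go((.551,-.3097,.13,0))
E
```

```text
t 32.55 p [ 0.5303 -0.4019  0.1323] yaw 0.1 F [-0.3  0.8 -0.6] w 0.001
(0.551, -0.3097, 0.13, 0) dp [0.83, -3.69, 0.08] ang [0.04, -0.01, 0.01] mm 95.0
```

View pics/d15.png

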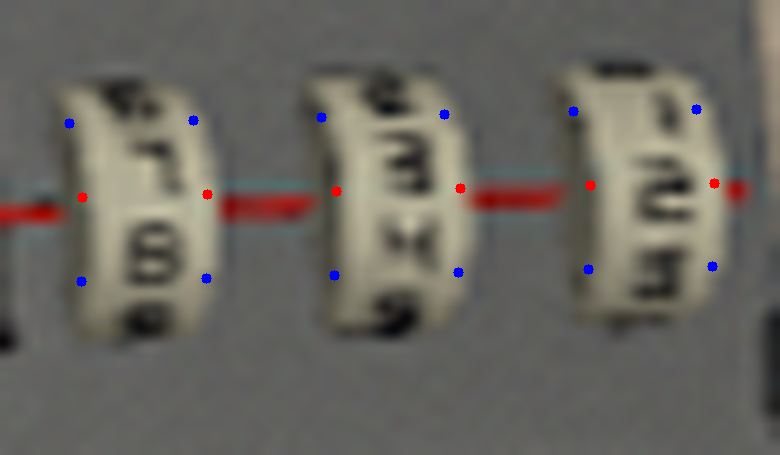

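Request:
jog_arm(dp=[[0.8, -2, 0], [0.8, -3.7, 0], [0.8, -3.7, 0], [0.8, -3.7, 1.0], [0.8, -3.7, 1.8]], angular=[[0, 0, 0], [0, 0, 0], [0, 0, 0], [0, 0, 0], [0, 0, 0]], claw=[0, 0, 0, 0, 0])

```text
t: 33.05
eef_pos: [0.5511, -0.3026, 0.0856]
tool_rot: [-0.0, 1.0, 0.005, 0.0]
contact_force: [0.4, -1.3, -0.4]
gripper_width: 0.002
```

Request:
jog_arm(dp=[[0, 0, 0], [0, 0, 0], [0, 0, 0], [0, 0, 0], [0, 0, 0]], angular=[[0, 0, 0], [0, 0, 0], [0, 0, 0], [0, 0, 0], [0, 0, 0]], claw=[0, 0, 0, 0, 0])

```text
t: 33.55
eef_pos: [0.5515, -0.3045, 0.0868]
tool_rot: [0.0, 1.0, 0.004, 0.001]
contact_force: [-0.0, 0.2, 0.9]
gripper_width: -0.001
```

```bash
python3 - <<'E'
from h import *
go((.551,-.3097,.0695,0))
E
```

```text
t 33.55 p [ 0.5515 -0.3045  0.0868] yaw 0.4 F [-0.   0.2  0.9] w -0.001
(0.551, -0.3097, 0.0695, 0) dp [-0.02, 0.21, 0.69] ang [0.01, -0.01, 0.08] mm 18.0
```

Request:
jog_arm(dp=[[0, 0.2, 0.3], [0, 0.2, 0.5], [0, 0.2, 0.62], [0, 0.2, 0.68], [0, 0.2, 0.7]], angular=[[0, 0, 0], [0, 0, 0], [0, 0, 0], [0, 0, 0], [0, 0, 0]], claw=[0, 0, 0, 0, 0])

```text
t: 34.05
eef_pos: [0.5529, -0.3096, 0.0698]
tool_rot: [0.0, 1.0, 0.004, 0.002]
contact_force: [0.9, 0.7, 10.9]
gripper_width: 0.002
```

Request:
jog_arm(dp=[[-0.2, 0, 0], [-0.4, 0, 0], [-0.6, 0, 0], [-0.75, 0, 0], [-0.75, 0, 0]], angular=[[0, 0, 0], [0, 0, 0], [0, 0, 0], [0, 0, 0], [0, 0, 0]], claw=[0, 0, 0, 0, 0])

```text
t: 34.55
eef_pos: [0.5332, -0.3098, 0.0696]
tool_rot: [0.0, 1.0, 0.004, 0.001]
contact_force: [-2.1, 0.3, 8.4]
gripper_width: 0.001
```

Request:
jog_arm(dp=[[0, 0, -0.6], [0.3, -0.9, -0.7], [0.55, -1.8, -0.7], [0.55, -1.8, -0.7], [0.55, -1.8, -0.6]], angular=[[0, 0, 0], [0, 0, 0], [0, 0, 0], [0, 0, 0], [0, 0, 0]], claw=[0, 0, 0, 0, 0])

```text
t: 35.05
eef_pos: [0.5463, -0.2641, 0.084]
tool_rot: [0.0, 1.0, 0.004, 0.0]
contact_force: [-0.8, -1.5, 0.0]
gripper_width: 0.001
```

```bash
python3 - <<'E'
from h import *
go((.546,-.265,.0695,0))
E
```

```text
t 35.05 p [ 0.5463 -0.2641  0.084 ] yaw 0.5 F [-0.8 -1.5  0. ] w 0.001
(0.546, -0.265, 0.0695, 0) dp [-0.01, 0.04, 0.58] ang [0.0, -0.01, 0.1] mm 14.0
```

Left correction of about −4.8 mm, then over to the right wheel.

Request:
jog_arm(dp=[[0, 0, 0.3], [0, 0, 0.45], [0, 0, 0.53], [0, 0, 0.57], [0, 0, 0.58]], angular=[[0, 0, 0], [0, 0, 0], [0, 0, 0], [0, 0, 0], [0, 0, 0]], claw=[0, 0, 0, 0, 0])

```text
t: 35.55
eef_pos: [0.5467, -0.2653, 0.0699]
tool_rot: [0.0, 1.0, 0.003, 0.001]
contact_force: [0.3, 0.8, 10.0]
gripper_width: -0.002
```

Request:
jog_arm(dp=[[-0.07, 0, 0], [-0.14, 0, 0], [-0.19, 0, 0], [-0.19, 0, 0], [-0.19, 0, 0]], angular=[[0, 0, 0], [0, 0, 0], [0, 0, 0], [0, 0, 0], [0, 0, 0]], claw=[0, 0, 0, 0, 0])

```text
t: 36.05
eef_pos: [0.5422, -0.2653, 0.07]
tool_rot: [0.001, 1.0, 0.003, 0.001]
contact_force: [0.1, 0.8, 7.3]
gripper_width: -0.001
```

Request:
jog_arm(dp=[[0, 0, -0.6], [-0.2, 1, -0.9], [-0.4, 3.6, -0.9], [-0.4, 3.6, -0.9], [-0.4, 3.6, -0.6]], angular=[[0, 0, 0], [0, 0, 0], [0, 0, 0], [0, 0, 0], [0, 0, 0]], claw=[0, 0, 0, 0, 0])

```text
t: 36.55
eef_pos: [0.5306, -0.3596, 0.0851]
tool_rot: [0.002, 1.0, 0.0, 0.001]
contact_force: [-1.4, 0.0, -0.3]
gripper_width: -0.003
```

```bash
python3 - <<'E'
from h import *
go((.531,-.3547,.0695,0))
E
```

```text
t 36.55 p [ 0.5306 -0.3596  0.0851] yaw 0.0 F [-1.4  0.  -0.3] w -0.003
(0.531, -0.3547, 0.0695, 0) dp [0.01, -0.2, 0.63] ang [0.04, -0.02, 0.01] mm 16.0
```

Request:
jog_arm(dp=[[0.04, -0.1, 0.2], [0.04, -0.1, 0.4], [0.04, -0.1, 0.55], [0.04, -0.1, 0.6], [0.04, -0.1, 0.62]], angular=[[0, 0, 0], [0, 0, 0], [0, 0, 0], [0, 0, 0], [0, 0, 0]], claw=[0, 0, 0, 0, 0])

```text
t: 37.05
eef_pos: [0.5337, -0.3498, 0.0694]
tool_rot: [-0.001, 1.0, 0.005, 0.0]
contact_force: [-2.3, 5.4, 13.3]
gripper_width: 0.001
```

Request:
jog_arm(dp=[[0.2, 0, 0], [0.4, 0, 0], [0.6, 0, 0], [0.77, 0, 0], [0.77, 0, 0]], angular=[[0, 0, 0], [0, 0, 0], [0, 0, 0], [0, 0, 0], [0, 0, 0]], claw=[0, 0, 0, 0, 0])

```text
t: 37.55
eef_pos: [0.5547, -0.3496, 0.0697]
tool_rot: [-0.0, 1.0, 0.005, 0.002]
contact_force: [1.5, 2.9, 8.1]
gripper_width: 0.001
```

Request:
jog_arm(dp=[[0, 0, -0.5], [-0.77, 0, -0.5], [-0.77, 0, -0.4], [-0.77, 0, -0.2], [-0.77, 0, -0.1]], angular=[[0, 0, 0], [0, 0, 0], [0, 0, 0], [0, 0, 0], [0, 0, 0]], claw=[0, 0, 0, 0, 0])

```text
t: 38.05
eef_pos: [0.5331, -0.3514, 0.0703]
tool_rot: [-0.0, 1.0, 0.004, -0.0]
contact_force: [-0.2, -0.2, -0.4]
gripper_width: 0.002
```

```bash
python3 - <<'E'
from h import *
go((.531,-.3547,.0695,0))
E
```

```text
t 38.05 p [ 0.5331 -0.3514  0.0703] yaw 0.5 F [-0.2 -0.2 -0.4] w 0.002
(0.531, -0.3547, 0.0695, 0) dp [-0.08, 0.13, 0.03] ang [-0.01, 0.0, 0.09] mm 4.0
```

Request:
jog_arm(dp=[[0, 0.1, 0.04], [0.2, 0.1, 0.06], [0.4, 0.1, 0.06], [0.6, 0.1, 0.06], [0.77, 0.1, 0.06]], angular=[[0, 0, 0], [0, 0, 0], [0, 0, 0], [0, 0, 0], [0, 0, 0]], claw=[0, 0, 0, 0, 0])

```text
t: 38.55
eef_pos: [0.5536, -0.3527, 0.0699]
tool_rot: [-0.001, 1.0, 0.004, 0.0]
contact_force: [-1.1, 3.3, 4.7]
gripper_width: -0.005
```

Request:
jog_arm(dp=[[0, 0, -0.4], [0, 0, -1], [0, 1.5, -2.5], [0, 2.5, -2.5], [0, 2.5, -2.5]], angular=[[0, 0, 0], [0, 0, 0], [0, 0, 0], [0, 0, 0], [0, 0, 0]], claw=[0, 0, 0, 0, 0])

```text
t: 39.05
eef_pos: [0.5513, -0.4236, 0.135]
tool_rot: [0.003, 1.0, 0.0, 0.001]
contact_force: [-0.9, 0.0, -0.7]
gripper_width: -0.003
```

```bash
python3 dig.py 16;python3 - <<'E'
from h import *
go((.536,-.3547,.09,0))
E
```

```text
t 39.1 p [ 0.5514 -0.4203  0.1336] yaw 0.2 F [-0.   1.2 -0.5] w 0.001
(0.536, -0.3547, 0.09, 0) dp [-0.61, -2.63, 1.74] ang [0.03, -0.01, 0.03] mm 80.0
```

View pics/d16.png

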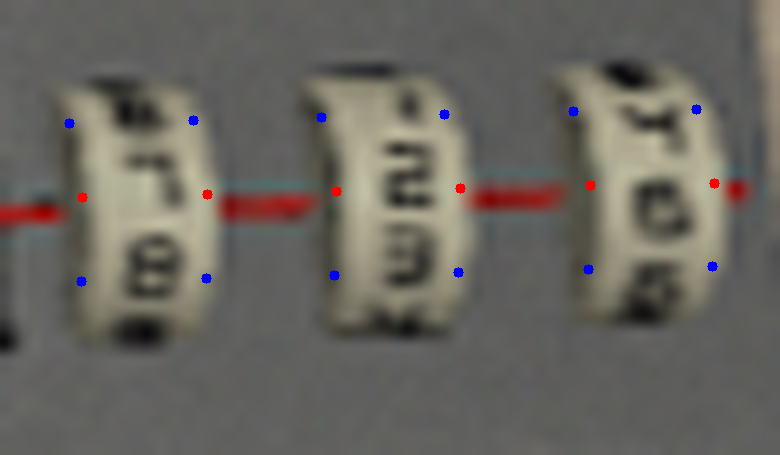

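```bash
cat > val.py <<'E'
from h import *
import sys
t=load('top'+sys.argv[1])
hsv=cv2.cvtColor(t['pixels'],cv2.COLOR_BGR2HSV)
m=cv2.inRange(hsv,(0,150,60),(6,255,255))|cv2.inRange(hsv,(175,150,60),(180,255,255))
m[:185]=0;m[230:]=0;m[:,:395]=0;m[:,470:]=0
ys,xs=np.nonzero(m);P=np.array([onz(t,x,y,.05) for x,y in zip(xs,ys)])
f=np.polyfit(P[:,1],P[:,0],1);print('red line x at wheels',np.polyval(f,[-.265,-.31,-.3547]).round(4))
g=255-cv2.cvtColor(t['pixels'],cv2.COLOR_BGR2GRAY).astype(np.float32)
a=np.arange(-1.6,1.61,.02)
for n,y in(('L',-.265),('M',-.3097),('R',-.3547)):
    xc=np.polyval(f,y); pr=[]
    for e in np.linspace(-.006,.006,13):
        P=np.array([(xc-.024*np.sin(k*.6283),y+e,.046+.024*np.cos(k*.6283)) for k in a])
        q=proj(t,P).astype(np.float32); pr.append(cv2.remap(g,q[:,0:1],q[:,1:2],cv2.INTER_LINEAR).ravel())
    p=np.mean(pr,0); p=np.convolve(p,np.ones(5)/5,'same')
    # bright minima (gaps) 
    mi=[(round(a[i],2),int(p[i])) for i in range(6,len(a)-6) if p[i]==p[i-6:i+7].min()]
    print(n,'gaps at (digits, + is near side)',mi)
    print('  ',' '.join(f'{a[i]:.1f}:{p[i]:.0f}' for i in range(10,len(a)-9,5)))
E
python3 val.py 16; echo; python3 val.py 13
```

```text
red line x at wheels [0.5419 0.5422 0.5425]
L gaps at (digits, + is near side) [(np.float64(-1.38), 165), (np.float64(-0.56), 111), (np.float64(-0.08), 100), (np.float64(0.38), 82), (np.float64(1.06), 147), (np.float64(1.42), 134)]
   -1.4:166 -1.3:167 -1.2:170 -1.1:172 -1.0:169 -0.9:164 -0.8:141 -0.7:118 -0.6:112 -0.5:116 -0.4:135 -0.3:129 -0.2:105 -0.1:100 0.0:100 0.1:101 0.2:93 0.3:85 0.4:84 0.5:112 0.6:137 0.7:143 0.8:156 0.9:165 1.0:151 1.1:152 1.2:164 1.3:152 1.4:135
M gaps at (digits, + is near side) [(np.float64(-1.18), 123), (np.float64(-0.62), 89), (np.float64(-0.26), 106), (np.float64(0.04), 126), (np.float64(0.36), 95), (np.float64(0.94), 146), (np.float64(1.36), 130)]
   -1.4:127 -1.3:125 -1.2:124 -1.1:124 -1.0:123 -0.9:115 -0.8:105 -0.7:96 -0.6:91 -0.5:119 -0.4:136 -0.3:110 -0.2:119 -0.1:141 0.0:130 0.1:132 0.2:147 0.3:110 0.4:100 0.5:123 0.6:128 0.7:135 0.8:147 0.9:147 1.0:149 1.1:161 1.2:155 1.3:135 1.4:134
R gaps at (digits, + is near side) [(np.float64(-1.08), 106), (np.float64(-0.16), 84), (np.float64(0.44), 144), (np.float64(0.88), 107)]
   -1.4:174 -1.3:157 -1.2:
[... 858 characters left out ...]
np.float64(1.02), 128)]
   -1.4:142 -1.3:151 -1.2:160 -1.1:169 -1.0:174 -0.9:151 -0.8:127 -0.7:129 -0.6:130 -0.5:104 -0.4:96 -0.3:129 -0.2:124 -0.1:106 0.0:132 0.1:135 0.2:120 0.3:133 0.4:123 0.5:97 0.6:107 0.7:124 0.8:141 0.9:135 1.0:128 1.1:128 1.2:132 1.3:137 1.4:136
R gaps at (digits, + is near side) [(np.float64(-1.14), 112), (np.float64(-0.38), 84), (np.float64(-0.06), 119), (np.float64(0.28), 117), (np.float64(0.68), 97), (np.float64(1.2), 154)]
   -1.4:118 -1.3:114 -1.2:112 -1.1:112 -1.0:113 -0.9:113 -0.8:114 -0.7:113 -0.6:105 -0.5:95 -0.4:86 -0.3:94 -0.2:122 -0.1:121 0.0:126 0.1:152 0.2:135 0.3:119 0.4:146 0.5:127 0.6:99 0.7:98 0.8:122 0.9:152 1.0:157 1.1:157 1.2:155 1.3:162 1.4:175
```

Gap analysis gives left ≈7.1, middle ≈2.13 and right ≈4.65. First I'll nudge right about +5 mm, then small trims on the other two.

Request:
jog_arm(dp=[[-0.6, -1.5, 0], [-0.6, -2.7, 0.5], [-0.6, -2.7, 1.5], [-0.6, -2.7, 1.9], [-0.6, -2.7, 1.9]], angular=[[0, 0, 0], [0, 0, 0], [0, 0, 0], [0, 0, 0], [0, 0, 0]], claw=[0, 0, 0, 0, 0])

```text
t: 39.6
eef_pos: [0.5356, -0.3487, 0.083]
tool_rot: [-0.001, 1.0, 0.004, -0.002]
contact_force: [0.3, -0.4, -0.1]
gripper_width: -0.001
```

Request:
jog_arm(dp=[[0, 0, 0], [0, 0, 0], [0, 0, 0], [0, 0, 0], [0, 0, 0]], angular=[[0, 0, 0], [0, 0, 0], [0, 0, 0], [0, 0, 0], [0, 0, 0]], claw=[0, 0, 0, 0, 0])

```text
t: 40.1
eef_pos: [0.5371, -0.3496, 0.0847]
tool_rot: [0.0, 1.0, 0.004, 0.0]
contact_force: [-0.5, 0.0, 0.8]
gripper_width: -0.003
```

```bash
python3 - <<'E'
from h import *
go((.539,-.3547,.0695,0))
E
```

```text
t 40.1 p [ 0.5371 -0.3496  0.0847] yaw 0.4 F [-0.5  0.   0.8] w -0.003
(0.539, -0.3547, 0.0695, 0) dp [0.07, 0.2, 0.61] ang [0.0, -0.01, 0.08] mm 16.0
```

Request:
jog_arm(dp=[[0.05, 0.2, 0.3], [0.05, 0.2, 0.45], [0.05, 0.2, 0.55], [0.05, 0.2, 0.6], [0.05, 0.2, 0.61]], angular=[[0, 0, 0], [0, 0, 0], [0, 0, 0], [0, 0, 0], [0, 0, 0]], claw=[0, 0, 0, 0, 0])

```text
t: 40.6
eef_pos: [0.5391, -0.3546, 0.07]
tool_rot: [0.0, 1.0, 0.004, 0.001]
contact_force: [-1.4, 0.0, 6.9]
gripper_width: -0.002
```

Request:
jog_arm(dp=[[0.1, 0, 0], [0.2, 0, 0], [0.24, 0, 0], [0.24, 0, 0], [0.24, 0, 0]], angular=[[0, 0, 0], [0, 0, 0], [0, 0, 0], [0, 0, 0], [0, 0, 0]], claw=[0, 0, 0, 0, 0])

```text
t: 41.1
eef_pos: [0.5452, -0.3545, 0.07]
tool_rot: [0.0, 1.0, 0.004, 0.001]
contact_force: [0.7, 0.4, 5.2]
gripper_width: 0.002
```

Request:
jog_arm(dp=[[0, 0, -0.6], [0, -0.9, -0.7], [0, -1.8, -0.7], [0, -1.8, -0.7], [0, -1.8, -0.6]], angular=[[0, 0, 0], [0, 0, 0], [0, 0, 0], [0, 0, 0], [0, 0, 0]], claw=[0, 0, 0, 0, 0])

```text
t: 41.6
eef_pos: [0.5444, -0.3093, 0.085]
tool_rot: [0.0, 1.0, 0.004, 0.001]
contact_force: [0.3, 0.1, -0.1]
gripper_width: 0.001
```

```bash
python3 - <<'E'
from h import *
go((.544,-.3097,.0695,0))
E
```

```text
t 41.6 p [ 0.5444 -0.3093  0.085 ] yaw 0.5 F [ 0.3  0.1 -0.1] w 0.001
(0.544, -0.3097, 0.0695, 0) dp [-0.02, 0.01, 0.62] ang [0.01, -0.01, 0.1] mm 16.0
```

Now trim the middle by about −2 to −3 mm, then retreat and look.

Request:
jog_arm(dp=[[0, 0, 0.3], [0, 0, 0.45], [0, 0, 0.56], [0, 0, 0.61], [0, 0, 0.62]], angular=[[0, 0, 0], [0, 0, 0], [0, 0, 0], [0, 0, 0], [0, 0, 0]], claw=[0, 0, 0, 0, 0])

```text
t: 42.1
eef_pos: [0.5452, -0.3102, 0.0699]
tool_rot: [0.001, 1.0, 0.003, 0.001]
contact_force: [-1.2, 1.2, 10.4]
gripper_width: -0.003
```

Request:
jog_arm(dp=[[-0.06, 0, 0], [-0.11, 0, 0], [-0.11, 0, 0], [-0.11, 0, 0], [-0.11, 0, 0]], angular=[[0, 0, 0], [0, 0, 0], [0, 0, 0], [0, 0, 0], [0, 0, 0]], claw=[0, 0, 0, 0, 0])

```text
t: 42.6
eef_pos: [0.5427, -0.3102, 0.07]
tool_rot: [0.001, 1.0, 0.003, 0.002]
contact_force: [0.7, 1.4, 8.3]
gripper_width: 0.002
```

Request:
jog_arm(dp=[[0, 0, -0.4], [0, 0, -1], [0, 2, -2.5], [0, 4, -2.5], [0, 4.3, -2.5]], angular=[[0, 0, 0], [0, 0, 0], [0, 0, 0], [0, 0, 0], [0, 0, 0]], claw=[0, 0, 0, 0, 0])

```text
t: 43.1
eef_pos: [0.5408, -0.424, 0.1342]
tool_rot: [0.003, 1.0, 0.001, 0.001]
contact_force: [-0.8, -0.6, -1.1]
gripper_width: -0.002
```

```bash
python3 dig.py 17;python3 val.py 17; python3 look.py 17
```

```text
red line x at wheels [0.5419 0.5422 0.5425]
L gaps at (digits, + is near side) [(np.float64(-1.38), 165), (np.float64(-0.56), 110), (np.float64(-0.14), 100), (np.float64(0.38), 83), (np.float64(1.06), 147), (np.float64(1.42), 134)]
   -1.4:166 -1.3:167 -1.2:171 -1.1:173 -1.0:170 -0.9:164 -0.8:141 -0.7:117 -0.6:111 -0.5:115 -0.4:136 -0.3:130 -0.2:104 -0.1:100 0.0:101 0.1:101 0.2:93 0.3:85 0.4:85 0.5:112 0.6:137 0.7:144 0.8:157 0.9:166 1.0:151 1.1:151 1.2:163 1.3:152 1.4:134
M gaps at (digits, + is near side) [(np.float64(-1.18), 124), (np.float64(-0.62), 91), (np.float64(-0.26), 107), (np.float64(0.06), 107), (np.float64(0.38), 94), (np.float64(1.36), 129)]
   -1.4:127 -1.3:125 -1.2:124 -1.1:124 -1.0:123 -0.9:117 -0.8:108 -0.7:99 -0.6:93 -0.5:118 -0.4:133 -0.3:110 -0.2:120 -0.1:141 0.0:116 0.1:115 0.2:137 0.3:108 0.4:96 0.5:110 0.6:129 0.7:142 0.8:145 0.9:150 1.0:157 1.1:166 1.2:158 1.3:135 1.4:132
R gaps at (digits, + is near side) [(np.float64(-1.32), 152), (np.float64(-0.68), 93), (np.float64(-0.02), 108), (np.float64(0.4), 86), (np.float64(0.74), 137), (np.float64(1.28), 146)]
   -1.4:153 -1.3:152 -1.2:153 -1.1:151 -1.0:137 -0.9:119 -0.8:106 -0.7:93 -0.6:105 -0.5:123 -0.4:129 -0.3:139 -0.2:159 -0.1:134 0.0:109 0.1:143 0.2:129 0.3:94 0.4:86 0.5:111 0.6:144 0.7:139 0.8:143 0.9:159 1.0:169 1.1:170 1.2:153 1.3:146 1.4:151
t 43.2 p [ 0.5402 -0.4218  0.1322] yaw 0.1 F [ 0.6  0.1 -0.2] w -0.002
(0.531, -0.265, 0.08, 0) dp [-0.36, -6.28, 2.07] ang [0.04, -0.0, 0.01] mm 166.0
```

View pics/d17.png

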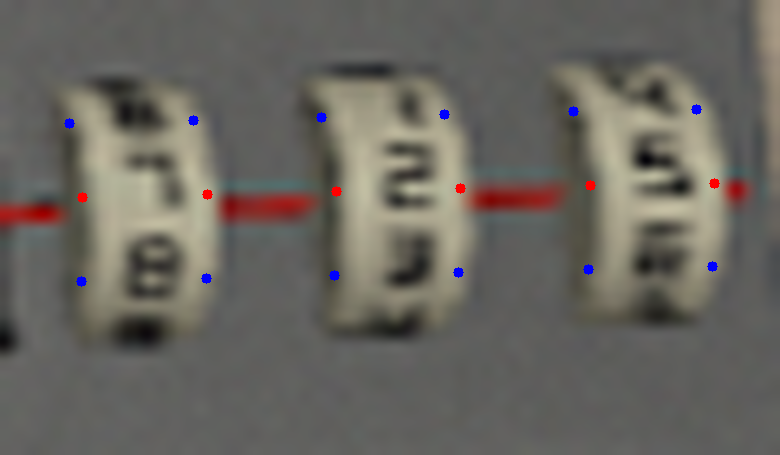

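View pics/c17.png

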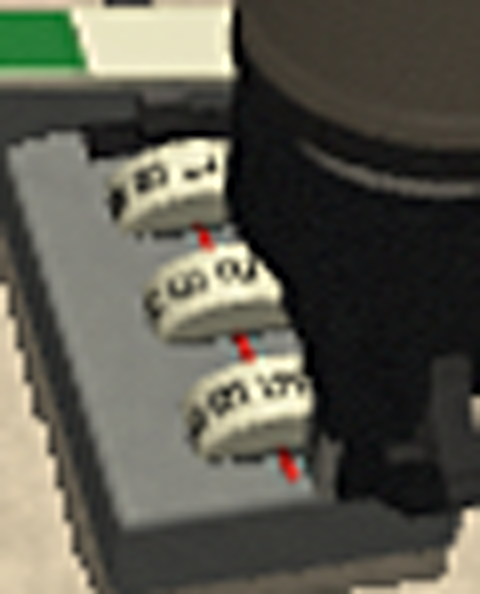

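```bash
python3 val.py 15 | grep gaps;  sed -e "s/load('top'+sys.argv\[1\])/load('side'+sys.argv[1])/" -e "s/^f=np.*/f=[0,.542]/" -e "/^hsv/,/^ys/d" val.py > vals.py; python3 vals.py 17 | grep gaps; python3 vals.py 0|grep gaps; python3 val.py 0|grep gaps
```

```text
L gaps at (digits, + is near side) [(np.float64(-0.72), 116), (np.float64(-0.16), 98), (np.float64(0.22), 78), (np.float64(0.88), 142), (np.float64(1.22), 125)]
M gaps at (digits, + is near side) [(np.float64(-0.78), 98), (np.float64(-0.44), 122), (np.float64(-0.08), 129), (np.float64(0.24), 87), (np.float64(1.1), 115)]
R gaps at (digits, + is near side) [(np.float64(-1.1), 112), (np.float64(-0.36), 85), (np.float64(-0.04), 120), (np.float64(0.3), 118), (np.float64(0.7), 99), (np.float64(1.22), 156)]
L gaps at (digits, + is near side) [(np.float64(-0.62), 70), (np.float64(-0.28), 43), (np.float64(0.26), 21), (np.float64(0.68), 102), (np.float64(1.24), 84)]
M gaps at (digits, + is near side) [(np.float64(-0.74), 60), (np.float64(-0.38), 76), (np.float64(-0.06), 68), (np.float64(0.26), 25), (np.float64(0.9), 103), (np.float64(1.26), 92)]
R gaps at (digits, + is near side) [(np.float64(-0.46), 71), (np.float64(-0.14), 65), (np.float64(0.22), 25), (np.float64(0.58), 94), (np.float64(0.88), 128), (np.float64(1.16), 100)]
L gaps at (digits, + is near side) [(np.float64(-0.6), 47), (np.floa
[... 311 characters left out ...]
igits, + is near side) [(np.float64(-0.52), 38), (np.float64(-0.16), 83), (np.float64(0.14), 84), (np.float64(0.52), 60), (np.float64(0.86), 120), (np.float64(1.44), 130)]
L gaps at (digits, + is near side) [(np.float64(-0.5), 89), (np.float64(-0.06), 126), (np.float64(0.54), 91), (np.float64(0.86), 124), (np.float64(1.24), 154)]
M gaps at (digits, + is near side) [(np.float64(-0.76), 125), (np.float64(-0.42), 91), (np.float64(-0.1), 103), (np.float64(0.2), 120), (np.float64(0.52), 96), (np.float64(1.02), 127)]
R gaps at (digits, + is near side) [(np.float64(-1.1), 111), (np.float64(-0.36), 83), (np.float64(-0.04), 119), (np.float64(0.3), 116), (np.float64(0.7), 97), (np.float64(1.22), 155)]
```

```bash
sed -e "s/load('top'+sys.argv\[1\])/load('side'+sys.argv[1])/" -e "s/^m\[:185\].*/m[:265]=0;m[320:]=0;m[:,:335]=0;m[:,365:]=0/" val.py > vals.py; for i in 0 17; do python3 vals.py $i | grep -e gaps -e red; done
```

```text
red line x at wheels [0.5436 0.5443 0.545 ]
L gaps at (digits, + is near side) [(np.float64(-0.48), 47), (np.float64(-0.1), 96), (np.float64(0.54), 54), (np.float64(0.9), 115)]
M gaps at (digits, + is near side) [(np.float64(-1.42), 116), (np.float64(-0.76), 117), (np.float64(-0.4), 52), (np.float64(-0.08), 82), (np.float64(0.26), 100), (np.float64(0.58), 55), (np.float64(1.04), 104)]
R gaps at (digits, + is near side) [(np.float64(-1.12), 88), (np.float64(-0.3), 38), (np.float64(0.04), 83), (np.float64(0.34), 84), (np.float64(0.72), 60), (np.float64(1.06), 118)]
red line x at wheels [0.5437 0.5443 0.5448]
L gaps at (digits, + is near side) [(np.float64(-1.4), 236), (np.float64(-0.5), 68), (np.float64(-0.16), 43), (np.float64(0.38), 21), (np.float64(0.78), 101), (np.float64(1.38), 82)]
M gaps at (digits, + is near side) [(np.float64(-0.54), 69), (np.float64(-0.22), 77), (np.float64(0.08), 69), (np.float64(0.42), 25), (np.float64(0.74), 90), (np.float64(1.06), 103), (np.float64(1.44), 91)]
R gaps at (digits, + is near side) [(np.float64(-0.26), 72), (np.float64(0.06), 65), (np.float64(0.4), 25), (np.float64(0.76), 93), (np.float64(1.06), 127), (np.float64(1.4), 99)]
```

The two views agree once each is referred to its own sight of the red line: values ≈7.1, 2.1 and 5.1 (limit ±0.29). The lid is shut, so now the paddle.

```bash
python3 - <<'E'
from h import *
t=load('top17');s=load('side17')
hs=[cv2.inRange(cv2.cvtColor(c['pixels'],cv2.COLOR_BGR2HSV),(50,120,50),(75,255,255)) for c in(t,s)]
hs[0][:180]=0;hs[0][240:]=0;hs[0][:,:370]=0;hs[0][:,410:]=0
hs[1][:235]=0;hs[1][260:]=0;hs[1][:,:310]=0;hs[1][:,340:]=0
ce=[np.array(np.nonzero(h)).mean(1)[::-1] for h in hs];print(ce,tri(t,ce[0],s,ce[1]))
go((.499,-.209,.13,0))
E
```

```text
[array([388.71428571, 220.55102041]), array([323.31460674, 245.50561798])] (array([ 0.50500803, -0.20946897,  0.08320235]), np.float64(0.0015518019271032193))
t 43.2 p [ 0.5402 -0.4218  0.1322] yaw 0.1 F [ 0.6  0.1 -0.2] w -0.002
(0.499, -0.209, 0.13, 0) dp [-1.64, -8.51, 0.06] ang [0.04, -0.0, 0.01] mm 217.0
```

Request:
jog_arm(dp=[[-1.6, -2, 0], [-1.6, -4, 0], [-1.6, -6, 0], [-1.6, -8, 0], [-1.6, -8.4, 0]], angular=[[0, 0, 0], [0, 0, 0], [0, 0, 0], [0, 0, 0], [0, 0, 0]], claw=[0, 0, 0, 0, 0])

```text
t: 43.7
eef_pos: [0.4998, -0.2001, 0.1312]
tool_rot: [-0.002, 1.0, 0.007, -0.001]
contact_force: [0.9, 0.8, 0.4]
gripper_width: 0.003
```

Request:
jog_arm(dp=[[0, 0, 0.5], [0, 0, 1], [0, 0, 1.2], [0, 0, 1.2], [0, 0, 1.2]], angular=[[0, 0, 0], [0, 0, 0], [0, 0, 0], [0, 0, 0], [0, 0, 0]], claw=[0, 0, 0, 0, 0])

```text
t: 44.2
eef_pos: [0.5001, -0.2082, 0.1008]
tool_rot: [0.0, 1.0, 0.003, -0.0]
contact_force: [0.9, 0.2, 0.7]
gripper_width: 0.001
```

```bash
python3 - <<'E'
from h import *
go((.498,-.209,.060,0))
E
```

```text
t 44.2 p [ 0.5001 -0.2082  0.1008] yaw 0.3 F [0.9 0.2 0.7] w 0.001
(0.498, -0.209, 0.06, 0) dp [-0.08, 0.03, 1.63] ang [0.0, 0.01, 0.06] mm 41.0
```

Request:
jog_arm(dp=[[-0.1, 0, 0.4], [-0.1, 0, 0.8], [-0.1, 0, 1.1], [-0.1, 0, 1.4], [-0.1, 0, 1.6]], angular=[[0, 0, 0], [0, 0, 0], [0, 0, 0], [0, 0, 0], [0, 0, 0]], claw=[0, 0, 0, 0, 0])

```text
t: 44.7
eef_pos: [0.4979, -0.2074, 0.061]
tool_rot: [0.0, 1.0, 0.004, -0.0]
contact_force: [-10.3, 2.3, 37.7]
gripper_width: 0.002
```

Request:
jog_arm(dp=[[0, 0, 0.06], [0, 0, 0.1], [0, 0, 0.1], [0, 0, 0.1], [0, 0, 0.1]], angular=[[0, 0, 0], [0, 0, 0], [0, 0, 0], [0, 0, 0], [0, 0, 0]], claw=[0, 0, 0, 0, 0])

```text
t: 45.2
eef_pos: [0.4979, -0.2075, 0.0611]
tool_rot: [0.0, 1.0, 0.003, 0.0]
contact_force: [-10.2, 2.6, 31.0]
gripper_width: -0.003
```

It hit the stop at z = 0.061, as expected for +0.25. Retreat straight up and move clear.

Request:
jog_arm(dp=[[0, 0, -0.5], [0, 0, -2], [0, 0, -4], [0, 0, -5], [0, 0, -5]], angular=[[0, 0, 0], [0, 0, 0], [0, 0, 0], [0, 0, 0], [0, 0, 0]], claw=[0, 0, 0, 0, 0])

```text
t: 45.7
eef_pos: [0.5008, -0.2079, 0.1877]
tool_rot: [0.001, 1.0, 0.004, 0.004]
contact_force: [0.3, 0.2, -0.1]
gripper_width: -0.002
```

Request:
jog_arm(dp=[[-0.5, 2, -1], [-1, 4, -1], [-1.5, 6, -1], [-1.5, 8, -1], [-1.5, 10, -1]], angular=[[0, 0, 0], [0, 0, 0], [0, 0, 0], [0, 0, 0], [0, 0, 0]], claw=[0, 0, 0, 0, 0])

```text
t: 46.2
eef_pos: [0.4613, -0.4496, 0.2075]
tool_rot: [-0.0, 1.0, 0.004, -0.0]
contact_force: [0.8, 1.2, 0.2]
gripper_width: -0.002
```

Request:
jog_arm(dp=[[0, 0, 0], [0, 0, 0], [0, 0, 0], [0, 0, 0], [0, 0, 0]], angular=[[0, 0, 0], [0, 0, 0], [0, 0, 0], [0, 0, 0], [0, 0, 0]], claw=[0, 0, 0, 0, 0])

```text
t: 46.7
eef_pos: [0.4629, -0.4466, 0.2087]
tool_rot: [-0.0, 1.0, 0.005, 0.0]
contact_force: [0.2, 0.4, -0.2]
gripper_width: -0.002
```

```bash
python3 dig.py 18;python3 val.py 18|grep -e gaps -e red; python3 look.py 18; python3 - <<'E'
from h import *
t=load('top18')['pixels'];s=load('side18')['pixels']
cv=np.zeros((560,800,3),np.uint8)
cv[:500,:400]=cv2.resize(s[75:325,190:390],(400,500));cv[:375,405:800]=cv2.resize(t[120:320,60:470],(395,375))
cv[380:560,405:800]=cv2.resize(t[180:240,365:470],(395,180),interpolation=cv2.INTER_CUBIC)
cv2.imwrite('pics/fin.png',cv)
E
```

```text
red line x at wheels [0.5419 0.5422 0.5425]
L gaps at (digits, + is near side) [(np.float64(-1.38), 167), (np.float64(-0.56), 115), (np.float64(-0.1), 103), (np.float64(0.38), 87), (np.float64(1.04), 149), (np.float64(1.42), 137)]
M gaps at (digits, + is near side) [(np.float64(-0.62), 95), (np.float64(-0.26), 110), (np.float64(0.06), 111), (np.float64(0.38), 98), (np.float64(1.36), 133)]
R gaps at (digits, + is near side) [(np.float64(-0.68), 97), (np.float64(-0.02), 111), (np.float64(0.4), 89), (np.float64(0.74), 139), (np.float64(1.28), 148)]
t 46.8 p [ 0.4627 -0.4471  0.2088] yaw 0.5 F [0.3 0.4 0.1] w 0.003
(0.531, -0.265, 0.08, 0) dp [2.8, -7.26, 5.15] ang [-0.0, -0.0, 0.1] mm 233.0
```

View pics/fin.png

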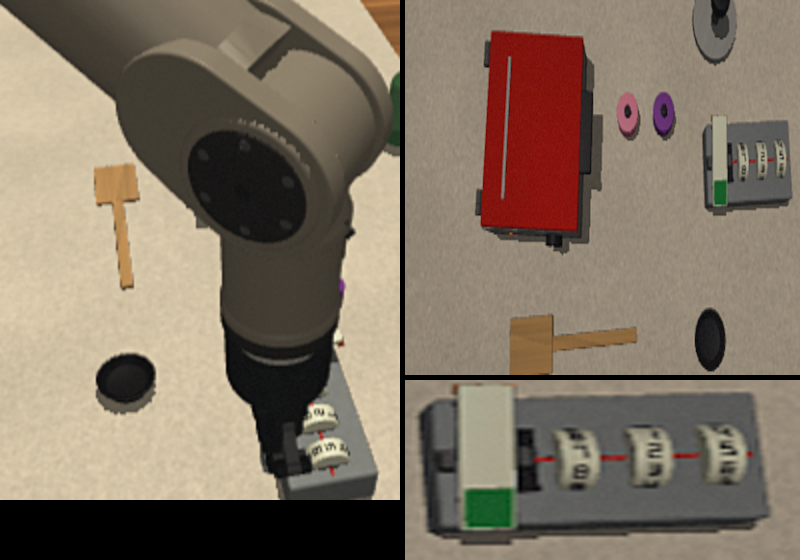

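View pics/c18.png

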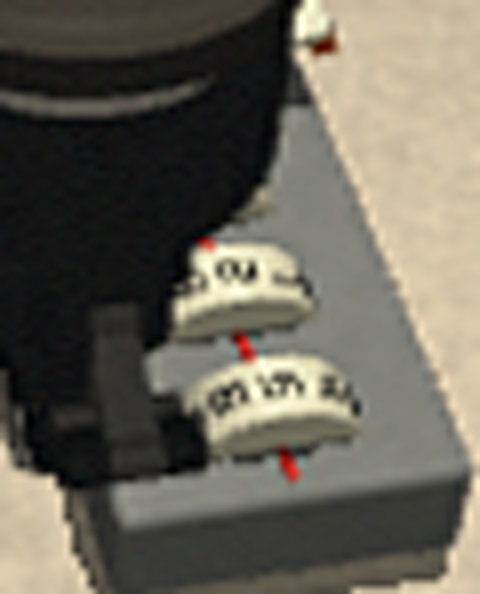

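The side view is blocked by the arm, so I'll move back toward the start pose for a final check.

Request:
jog_arm(dp=[[-10, 7.8, -1], [-10, 7.8, -1], [-10, 7.8, -1], [-10, 7.8, -1], [-10, 7.8, -1]], angular=[[0, 0, 0], [0, 0, 0], [0, 0, 0], [0, 0, 0], [0, 0, 0]], claw=[0, 0, 0, 0, 0])

```text
t: 47.3
eef_pos: [0.2655, -0.6035, 0.2289]
tool_rot: [0.0, 1.0, 0.004, 0.0]
contact_force: [0.2, -0.9, -1.0]
gripper_width: -0.0
```

Request:
jog_arm(dp=[[-1.5, 1, 0], [-1.5, 1, 0], [-1.5, 1, 0], [-1.5, 1, 0], [-1.5, 1, 0]], angular=[[0, 0, 0], [0, 0, 0], [0, 0, 0], [0, 0, 0], [0, 0, 0]], claw=[0, 0, 0, 0, 0])

```text
t: 47.8
eef_pos: [0.2316, -0.6269, 0.2283]
tool_rot: [-0.0, 1.0, 0.005, 0.0]
contact_force: [-0.2, 0.1, -0.2]
gripper_width: 0.001
```

```bash
python3 dig.py 19; python3 look.py 19; python3 val.py 19|grep gaps; python3 vals.py 19|grep gaps; python3 - <<'E'
from h import *
t=load('top19')['pixels'];s=load('side19')['pixels']
cv=np.zeros((560,800,3),np.uint8)
cv[:560,:400]=cv2.resize(s[60:340,240:440],(400,560),interpolation=cv2.INTER_CUBIC)
cv[:525,405:800]=cv2.resize(s[235:340,310:389],(395,525),interpolation=cv2.INTER_CUBIC)
cv2.imwrite('pics/fin2.png',cv)
cv2.imwrite('pics/fin3.png',cv2.resize(t[180:240,365:465],None,fx=8,fy=8,interpolation=cv2.INTER_CUBIC))
E
```

```text
t 47.9 p [ 0.2312 -0.6272  0.2283] yaw 0.6 F [0.7 0.6 1. ] w 0.002
(0.531, -0.265, 0.08, 0) dp [12.13, -14.37, 5.94] ang [-0.0, -0.01, 0.11] mm 493.0
L gaps at (digits, + is near side) [(np.float64(-1.38), 168), (np.float64(-0.56), 117), (np.float64(-0.08), 107), (np.float64(0.38), 91), (np.float64(1.04), 152), (np.float64(1.42), 139)]
M gaps at (digits, + is near side) [(np.float64(-0.62), 99), (np.float64(-0.26), 114), (np.float64(0.06), 114), (np.float64(0.38), 101), (np.float64(1.36), 135)]
R gaps at (digits, + is near side) [(np.float64(-0.68), 101), (np.float64(-0.02), 114), (np.float64(0.4), 94), (np.float64(0.74), 143), (np.float64(1.28), 151)]
L gaps at (digits, + is near side) [(np.float64(-0.6), 61), (np.float64(-0.16), 67), (np.float64(0.38), 46), (np.float64(0.78), 122), (np.float64(1.38), 105)]
M gaps at (digits, + is near side) [(np.float64(-0.6), 56), (np.float64(-0.22), 103), (np.float64(0.08), 92), (np.float64(0.42), 51), (np.float64(1.06), 124)]
R gaps at (digits, + is near side) [(np.float64(-0.62), 55), (np.float64(-0.24), 98), (np.float64(0.06), 88), (np.float64(0.4), 51), (np.float64(0.78), 115), (np.float64(1.08), 144), (np.float64(1.4), 120)]
```

View pics/fin2.png

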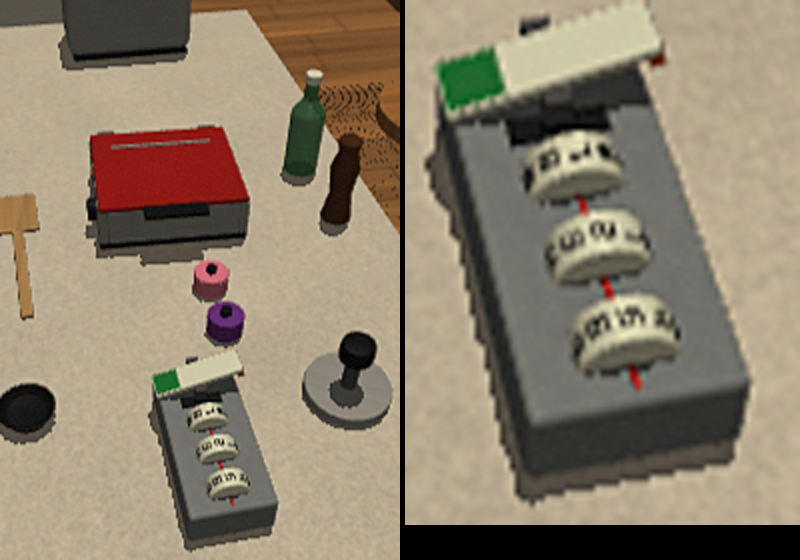

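View pics/fin3.png

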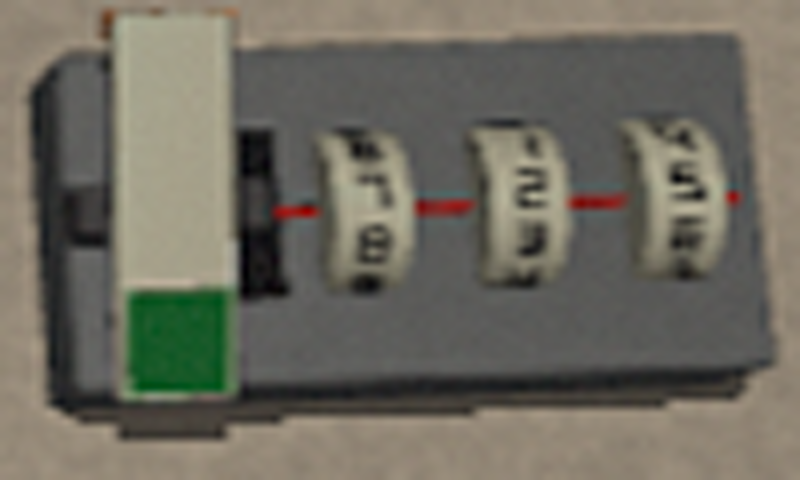

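The paddle is front-down with its far end up, the lid is flat, and the wheels read 7 2 5 in both views. The bystanders and look-alikes are untouched. Handing in.

```bash
python3 -c "
from station import *
print(hand_in())"
```

```text
the job is handed in; nothing more can be done
None
```

I finished the whole job and handed it in at about 48 s; no verdict came back.

**What I did:** I stood the three copper pots that were present upright in the well and swept the red lid shut. I then rolled the wheels to 7 2 5 and pressed the green end of the paddle down to its stop. The pink and purple look-alikes were left alone.

**Last checks:**
- **Lid:** it looks flat in both views, and the fingertip stopped at z = 0.084 m, the height of the shut lid's top face. I last saw the pots upright just before closing it; they can't be seen under it.
- **Wheels:** they read about 7.1, 2.1 and 5.1 digits, all inside the ±0.29 limit. At first the side view read about 0.1 digit higher, but it agreed with the top view once each was referred to its own sight of the red line.
- **Paddle:** the front end is down and the far end up; the tip stopped at z = 0.061 m, as expected for fully down.
- **Bystanders:** the dish, burger press and turner look unmoved.

**What did not go to plan:**
- Fingertip forces peaked at 40 N and 48 N on two landings on the wheels, and reached about 38 N on the paddle. I took the 40 N limit to cover only the arm and gripper body, which touched nothing that I saw.
- The small trim of the middle wheel barely moved it, so I left it at about 2.1.

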